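# Latch the tool case

### The arm

A 6-joint arm with a two-finger parallel gripper is mounted at the origin on the work surface. World frame = base frame: x ahead of the robot, y to its left, z up, the work surface at z = 0. Lengths are in m, angles in rad, forces in N, time in s.
With the tool pointing down it reaches from about 0.375 to 0.825 m from the base axis. Payload 5.5 kg.
Tool frame: the origin (TCP) lies midway between the tips of the shut fingers; the grasp point (between the pads) lies 19 mm behind it (manip.tcp_to_grasp is the distance from the TCP to the grasp point, in m); z points along the fingers, y is the direction in which the jaws open and shut (so a half turn about z gives the same grasp; the last joint's range is limited). The gripper opens to 85 mm and grips with 20 to 120 N. Pads are 22 mm wide; open, the fingers measure 114 mm over their backs; the gripper's body (76 mm by 85 mm) begins 54 mm behind the grasp point. The pads swing forward as they close: fully open they stand 13 mm farther back than shut.
Start: joints at [1.139, 0.314, -0.047, 1.21, 0, 1.571], TCP at [0.251, 0.545, 0.231] pointing down, gripper open.
Joint ranges: [-2.67, 2.67], [-0.69, 1.73], [-1.03, 1.25], [-2.08, 2.16], [-1.42, 1.45], [-3.14, 3.14]. Speed limits (rad/s): [2.39, 2.39, 3.01, 3.14, 3.14, 3.14].

### API

Orientations are given as a rotation vector (axis times angle).
In Python, from workcell import manip gives the robot as it stands. The module is installed in compiled form; this text tells all that it offers.
- The arm moves only by the tool send_rows, never from a script. Its argument "plan" is a list that holds one entry, the list of rows, each a list of 6 numbers: the shift along the tool's x, y, z in m, then the turn, a rotation vector about the tool's x, y, z in rad. A call has 1 to 10 rows; each row shifts and turns the pose as measured when the row begins, along the tool's axes as they then stand; what a row does not reach is not made up. A row lasts 1/10 s, in which the tool goes at most 50 mm and 8.59 degrees, less where a joint would pass 70% of its speed; a pose out of reach is approached as far as the arm can. A call with a gripper value outside its range is refused whole. "fingers" is the closure, from -1 (fully open) to 1 (shut), set as the call begins (left out, the last holds). The fingers move at their own pace and stop on an object; "grip_force" is the grip in N (left out, the last holds). Time passes only in rows, so rows that do not move let the fingers close. It gives the time, the measured TCP pose, the force and the opening at its end, in the units of the state.
- manip.get_obs(): the state, without advancing time (a new reading comes with each control period).
- manip.camera(name): name is "scene" or "top" or "wrist"; returns a dict with "image" (384x512x3 uint8, red, green, blue), "fovy" (degrees; the focal length in pixels is half the picture's height over the tangent of half this angle, whatever the lens; pixels are square), "cx", "cy" (the principal point, pixels), "R" (3x3) and "t" (3): a world point X has camera coordinates R X + t. Camera axes: x right, y down, z forward; pixel columns grow to the right and rows downward; lengths in m; the calibration is good to about 2 mm. The wrist camera is an equidistant fisheye: a pixel r from the principal point sees the ray r / f radians off the axis. A picture is of the moment at which its call begins. There is no depth.
- manip.finish_job(): hands the job in, once; it reports no verdict.
Trained networks look in the newest picture that a camera, given by its name, has taken for a name from the list of things; names that differ only in an ending like _2 or _b are one class to them, and where a whole thing is asked for, a point or a joint stands for the part that bears it (a point fixed in the world has none). Each returns a list of dicts, best first, with "score" (0 to 1); they miss things now and then, are a little off and sometimes report something else, mostly with a low value. They report only what shows in the picture. A call takes as long as a camera call.
- manip.cut_out(label, camera): "mask" (384x512 bool, what is visible of it) and "pixel" ([column, row] in pixels, amid what is visible of it).
The state is a dict: "time_s": time; "joint_positions": joint angles; "qd": joint speeds; "effort": joint torques, N m; "tool_pos": TCP position; "tcp_rot": TCP orientation; "wrist_force": force on the tool from outside, world axes, zero at the start; "wrist_torque": the same for the moment, N m; "gripper_width": opening from 0.0 (shut) to 1.0 (fully open).
Only numpy, scipy, OpenCV 4.12 (cv2) and the standard library are available. Lean on these libraries where they do the work, as an engineer would, in place of code of your own. Each camera call takes 0.05 s, during which the arm holds its last target.

### The job

The green tool case on the bench is still ajar: hook the wire loop of its draw latch over the brass keeper on the cover, then push the red lever over and fully down past centre, so that it stays down by itself and holds the cover drawn in on its seal. Feel your way: do not ram the loop against the keeper, do not lean hard on the lever at its stop or on the cover, and leave the other things on the case and the bench where they are.

Things in the scene. Friction and masses are not known exactly. Their poses are not given: they have to be found in the camera images.
- case: green steel tool case standing on the bench; it is heavy and does not shift. Origin on the bench straight below the lever's pivot; x level, from the lever towards the keeper (away from the robot, turned up to 0.35 rad either way), y along the pivot axis, z up. Body half: x -95 to +20 mm, y -170 to +170, top at z = 130. Cover half beyond it: x 21 to 67 mm when shut, same height. All the latch lies on the top, in the plane y = 0.
- pivot (a point): the lever's pivot axis, between two steel ears 30 mm high and 33 mm apart overall, 154 mm above the bench, straight above the case's origin
- lever (a joint): angle of the latch lever: 0 = shut, lying towards -x of the case, its tip 8 degrees below level, against a hard stop; it grows as the tip is swung up and over towards the keeper: 1.71 = straight up, at most 2.3. Found at 1.45 to 2.05. Light friction (0.03 N m) keeps it where it is left. Dead centre of the loop's pull lies between 0.1 and 0.25; below it the seal's pull holds the lever shut.
- lever_tip (a point): free end of the lever, 85 mm from the pivot, on its centre line. The lever's red plastic end, the part to push, is 26 mm wide, 7 mm thick and runs from 39 to 85 mm from the pivot. At most about 10 N square to it, at 60 mm from the pivot, shuts a hooked latch; over 35 N from the fingers when it is nearly shut (below 0.3) is leaning too hard.
- bail (a joint): angle of the wire loop (bail) to the lever. The loop turns on a pin through the lever, 22 mm from the pivot towards the tip. Slope of the loop above level, towards the keeper, = joint bail - joint lever; at rest it stays where it is left (friction 0.02 N m). Found sloping up, far end high, by 0.4 to 1.55 rad.
- bail_pin (a point): the pin on which the steel wire loop turns. Two side wires 44 mm apart run from it to the crossbar, 67 mm from the pin, with a yellow finger knob beyond. Lever and loop move in the vertical plane y = 0 of the case only.
- bar (a point): middle of the loop's crossbar: round bar 6 mm thick, 50 mm long along y, 67 mm from the pin
- bail_knob (a point): centre of the yellow finger knob: a ball 18 mm across, to be pinched from above with the fingers closing along y, so that it can turn between the pads as the loop swings. It stands 42 mm beyond the crossbar (along the loop) and 22 mm to the loop's upper side, on a thin stem.
- cover (a joint): how far the cover is drawn in about the hinge along its lower edge: 0 = ajar, as found (about 18 mm at the top, leaning out by 0.12 rad); 0.12 = upright, metal to metal. The rubber seal pushes it back to 0 (2.5 N per mm at the keeper, 6 N to start). Shut by the latch it reads about 0.01 to 0.107.
- keeper_mark (a point): point on the cover's top face: middle of the slot in which the brass keeper is bolted. Its frame leans with the cover (outwards, 0.12 rad as found): x as the case, z up. The keeper's centre sits anywhere from 7 mm before to 7 mm beyond this mark along x (not measured: see it or feel for it) and stays there. Its base block: x -7 to +21 mm from its own centre, top (the floor) 16 mm above the mark.
- head_mark (a point): 32 mm above keeper_mark: level of the flat top of the keeper's hook. From the keeper's own centre: an upright post x -4 to +4 mm under a flat head x -8 to +8, head 6 mm thick (underside 26 mm above the cover), 30 mm wide along y. Over 25 N between the loop and the keeper, before the cover is drawn in, bends it.
- mouth_mark (a point): on the floor level, 12 mm beyond keeper_mark: nominal middle of the keeper's mouth, 8 mm wide (x 8 to 16 mm from the keeper's centre), open above. Beyond it two stop ears, x 16 to 20, 3.5 to 7 mm either side of y = 0, rise to 38 mm above the cover. The crossbar goes down in the mouth to the floor, then back under the head to the post. Fingers: at most 30 N on keeper or cover.
- grease_tin: small jar of grease, 42 mm across, 36 mm high, red lid, standing on the case top at its +y end; bystander, origin under its centre
- drill_index: orange drill-bit box 60 x 45 x 22 mm lying on the case top at its -y end; bystander, origin under its centre
- screwdriver: screwdriver lying on the bench; bystander
- tape_measure: yellow tape measure 65 x 38 x 60 mm on the bench; bystander
- oil_bottle: blue oil bottle, 56 mm across, 140 mm high, on the bench beside the case; bystander
- wrench: steel wrench lying on the bench; bystander
- screw_bin: orange open bin 120 x 90 x 55 mm on the bench beside the case; bystander

How it is judged:
On the way:
1. with the lever still open, the loop's crossbar is down in the keeper's mouth or under its head (z of bar in the frame of keeper_mark below 0.0255 m and x of bar in the frame of keeper_mark between -0.0015 and 0.0205 m and value of joint lever above 0.6 rad), for 0.2 s.
At the end, for the whole second after the job is handed in: The lever is fully down (within 0.06 rad of its stop) and at rest by itself, the crossbar is under the keeper's head against the post, and the cover is drawn in (over 0.006 rad) (z of bar in the frame of keeper_mark below 0.0255 m and x of bar in the frame of keeper_mark between -0.0015 and 0.016 m and value of joint lever below 0.06 rad and value of joint cover above 0.006 rad and angular speed of bail below 0.1 rad/s); the robot touches nothing.
It fails at once if loop rammed against the keeper or cover (over 25 N with the cover not yet drawn in) (value of joint cover below 0.004 rad and contact force between bail and cover above 25 N).
It fails at once if fingers lean on the nearly shut lever with over 35 N (value of joint lever below 0.3 rad and contact force between the fingers and lever above 35 N).
It fails at once if fingers lean on the cover or keeper with over 30 N (contact force between the fingers and cover above 30 N).
It fails at once if a bystander is moved by over 20 mm (distance of any of grease_tin, drill_index, screwdriver, tape_measure, oil_bottle, wrench, screw_bin from where it was at the start of the episode above 0.02 m).
It also fails if it takes over 72 s, if anything falls off the work surface, if the arm or the gripper's body presses on something with over 40 N, if the wrist force passes 120 N, or if a joint passes its speed limit or range.

## Working session

There is one attempt and no reset: what is moved stays moved. The work goes in short steps, Python scripts to look and compute and a tool call to move; the robot and the scene stay as the last step left them, time stands still between calls to the robot, and variables do not carry over. Pictures are saved under pics/ and viewed, and the job is handed in when it is done.

Besides the shell and the picture viewer there is one more tool, called after "Call:" by a JSON object that holds its "fn" and its "kwargs". send_rows: Moves the arm, as the interface text tells. Its arguments: {"type":"object","properties":{"plan":{"type":"array"},"fingers":{"type":"number"},"grip_force":{"type":"number"}},"required":["plan"]}

```bash
mkdir -p pics; ls
cat > h.py <<'E'
import numpy as np, cv2
from workcell import manip
from scipy.spatial.transform import Rotation as Ro
def snap(n,f):
    c=manip.camera(n); cv2.imwrite('pics/'+f,cv2.cvtColor(c['image'],cv2.COLOR_RGB2BGR)); return c
def foc(c): return 192/np.tan(np.radians(c['fovy'])/2)
def ray(c,px,fish=False):
    f=foc(c); d=np.array([px[0]-c['cx'],px[1]-c['cy']])/f
    R=np.array(c['R']);t=np.array(c['t'])
    if fish:
        r=np.linalg.norm(d); v=np.array([*(d/max(r,1e-9)*np.sin(r)),np.cos(r)])
    else: v=np.array([*d,1.])
    v/=np.linalg.norm(v)
    return -R.T@t, R.T@v
def proj(c,X,fish=False):
    p=np.array(c['R'])@np.array(X)+np.array(c['t']); f=foc(c)
    if fish:
        a=np.arctan2(np.hypot(p[0],p[1]),p[2]); u=p[:2]/max(np.hypot(p[0],p[1]),1e-9)*a
    else: u=p[:2]/p[2]
    return np.array([c['cx'],c['cy']])+f*u
def onz(c,px,z,fish=False):
    o,d=ray(c,px,fish); return o+d*(z-o[2])/d[2]
def tri(rs):
    A=0;b=0
    for o,d in rs:
        P=np.eye(3)-np.outer(d,d);A=A+P;b=b+P@o
    X=np.linalg.solve(A,b); return X,[np.linalg.norm((np.eye(3)-np.outer(d,d))@(X-o)) for o,d in rs]
E
python3 - <<'E'
from h import *
np.set_printoptions(precision=4,suppress=True)
for n in ['scene','top','wrist']:
    c=snap(n,n+'0.png'); print(n,c['fovy'],c['cx'],c['cy'],np.array(c['R']).tolist(),c['t'])
    for l in ['case','lever_tip','bail_knob','bar','bail_pin','pivot','keeper_mark','head_mark','mouth_mark','lever','bail','cover','oil_bottle','screw_bin','grease_tin','drill_index']:
        r=manip.cut_out(l,n)
        print(l,[(round(x['score'],2),np.round(x['pixel'],1).tolist(),int(x['mask'].sum())) for x in r[:2]])
print(manip.get_obs())
E
```

```text
pics
scene 50.96932731741111 248.80716165382157 197.1709383002193 [[-0.46312179106149426, 0.8859798053860547, 0.023621835070161336], [0.4687467877074436, 0.26747025011943465, -0.8418646650828148], [-0.7521932302659644, -0.3788132122156451, -0.5391714890393577]] [ 0.2386 -0.1172  1.5174]
case [(0.73, [406.5, 289.1], 1217), (0.65, [235.5, 220.9], 9152)]
lever_tip [(0.78, [231.9, 175.0], 422)]
bail_knob [(0.74, [186.6, 173.7], 147), (0.58, [230.2, 149.1], 74)]
bar [(0.53, [231.9, 166.9], 197)]
bail_pin [(0.8, [229.6, 166.7], 198), (0.75, [180.4, 174.9], 112)]
pivot [(0.68, [234.4, 178.4], 333), (0.24, [227.5, 230.2], 5502)]
keeper_mark [(0.91, [225.9, 231.5], 5528)]
head_mark [(0.61, [224.8, 232.4], 5481), (0.2, [228.6, 169.7], 249)]
mouth_mark [(0.81, [224.9, 229.3], 5424)]
lever [(0.63, [233.0, 177.7], 476)]
bail [(0.61, [229.3, 164.0], 134)]
cover [(0.97, [224.7, 231.5], 5458)]
oil_bottle [(0.76, [406.1, 288.7], 1331)]
screw_bin [(0.96, [131.0, 186.0], 1195), (0.52, [230.7, 167.1], 102)]
grease_tin [(0.58, [282.4, 207.7], 263)]
drill_index [(0.88, [198.3, 178.0], 305)]
top 45.8028536
[... 1198 characters left out ...]

bail_knob []
bar []
bail_pin []
pivot []
keeper_mark []
head_mark []
mouth_mark []
lever []
bail []
cover []
oil_bottle []
screw_bin []
grease_tin [(0.74, [104.6, 366.4], 1069)]
drill_index [(0.23, [228.9, 294.9], 1456)]
{'time_s': 2.55, 'joint_positions': array([ 1.139 ,  0.3135, -0.0471,  1.2102,  0.    ,  1.5708]), 'qd': array([-0.002 ,  0.0004, -0.0004,  0.001 ,  0.001 , -0.0008]), 'effort': array([ -0.0015, -53.9448,  34.0045,   0.0017,  -0.0001,   0.    ]), 'tool_pos': array([0.2511, 0.5449, 0.2313]), 'tcp_rot': array([-0.673 , -3.0686,  0.    ]), 'wrist_force': array([ 1.1291,  0.5019, -0.6241]), 'wrist_torque': array([ 0.0052, -0.0376, -0.0379]), 'gripper_width': 1.0044927080441235}
```

Run:
```python
import cv2
a=cv2.imread('pics/scene0.png')[110:280,140:310]; cv2.imwrite('pics/s0z.png',cv2.resize(a,(680,600)[:1]+(600,),interpolation=cv2.INTER_CUBIC) if 0 else cv2.resize(a,(600,600),interpolation=cv2.INTER_CUBIC))
a=cv2.imread('pics/top0.png')[110:210,200:340]; cv2.imwrite('pics/t0z.png',cv2.resize(a,(784,560),interpolation=cv2.INTER_CUBIC))
```

```text
(no output)
```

View pics/scene0.png

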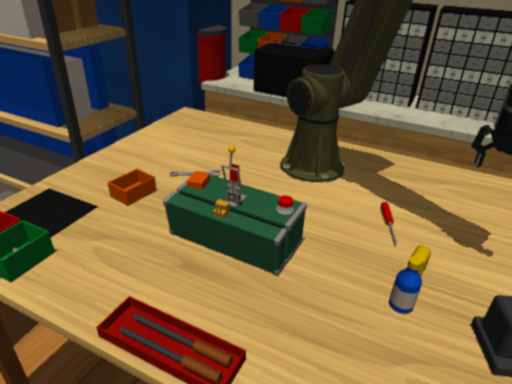

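View pics/s0z.png

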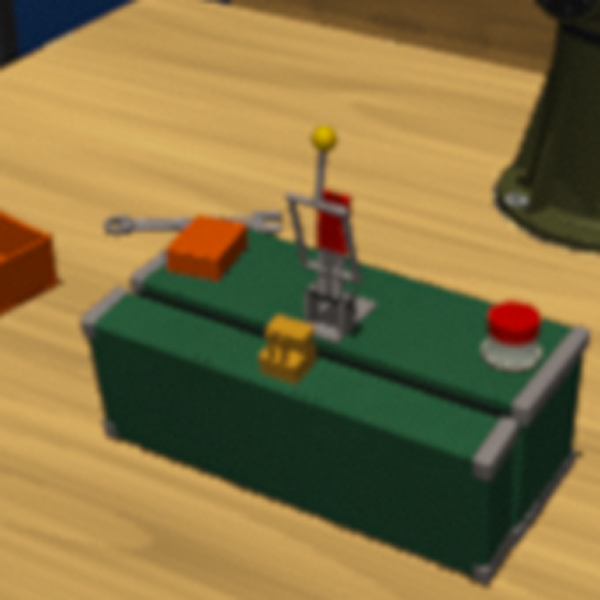

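View pics/t0z.png

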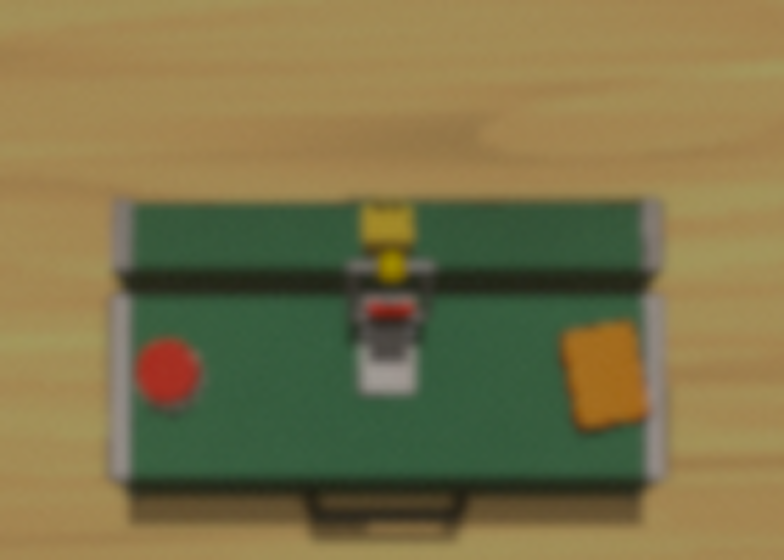

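View pics/top0.png

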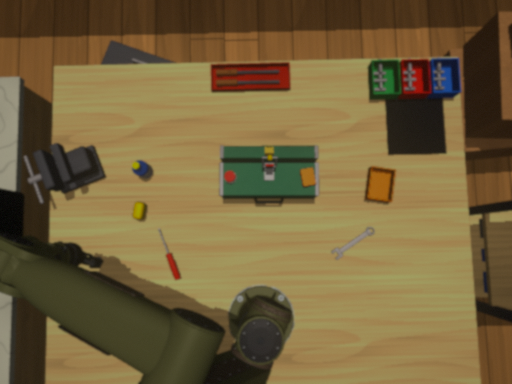

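View pics/wrist0.png

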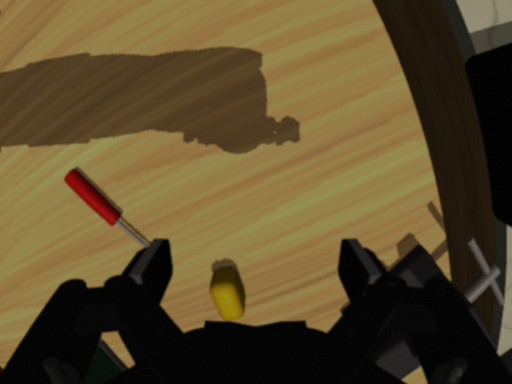

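```bash
cat > fit0.py <<'E'
from h import *
from scipy.optimize import least_squares
np.set_printoptions(precision=4,suppress=True)
C={n:manip.camera(n) for n in ['scene','top']}
def S(x,y): return 'scene',(140+x*170/600-.36,110+y*170/600-.36)
def T(x,y): return 'top',(200+x/5.6-.41,110+y/5.6-.41)
H=0.03
obs=[(S(588,330),(-95,170,130)),(S(485,580),(67,170,0)),(S(110,433),(67,-170,0)),
 (T(112,484),(-95,170,130)),(T(664,482),(-95,-170,130)),(T(114,293),(20,170,130)),(T(661,295),(20,-170,130)),
 (S(323,138),'k'),(T(391,265),'k'),(S(290,198),'b-'),(S(348,213),'b+'),(T(347,266),'b+'),(T(436,266),'b-'),(S(337,193),'t'),(T(390,306),'t')]
def pts(p):
    q,s=p[3:5]; a=np.pi+.14-q
    pin=np.array([22*np.cos(a),0,154+22*np.sin(a)]); u=np.array([np.cos(s),0,np.sin(s)]);n=np.array([-np.sin(s),0,np.cos(s)]);y=np.array([0,25,0])
    return {'k':pin+109*u+22*n,'b+':pin+67*u+y,'b-':pin+67*u-y,'t':np.array([85*np.cos(a),0,154+85*np.sin(a)])}
def W(p,X):
    c,s=np.cos(p[2]),np.sin(p[2]); X=np.array(X)/1000
    return np.array([p[0]+c*X[0]-s*X[1],p[1]+s*X[0]+c*X[1],X[2]])
def res(p):
    d=pts(p); r=[]
    for (n,px),X in obs:
        X=d[X] if isinstance(X,str) else X
        r+=list(proj(C[n],W(p,X))-px)
    return r
r=least_squares(res,[.5,0,0,1.75,1.2],loss='soft_l1')
print(r.x); print(np.array(r.fun).reshape(-1,2))
p=r.x
for k,v in pts(p).items(): print(k,v,W(p,v))
# keeper: base front/back edges in top, at z=.146
for px in [(388,203),(388,248)]:
    X=onz(C['top'],T(*px)[1],.146)
    c,s=np.cos(p[2]),np.sin(p[2]); d=X[:2]-p[:2]; print('kb',c*d[0]+s*d[1],-s*d[0]+c*d[1])
for n in ['wrist']:
    c=manip.camera(n);o=manip.get_obs()
    Rt=Ro.from_rotvec(o['tcp_rot']).as_matrix();R=np.array(c['R'])
    print('cam in tool',Rt.T@(-R.T@c['t']-o['tool_pos']),'\n',Rt.T@R.T,'\n',Rt)
E
python3 fit0.py
```

```text
[ 0.5272 -0.0415 -0.0281  1.661   1.2535]
[[ 1.1605 -0.9672]
 [ 0.7606  1.2381]
 [ 0.1116  0.4318]
 [-0.0186 -0.9609]
 [ 0.2641  0.0219]
 [ 0.1552  0.1509]
 [ 0.565   0.3639]
 [ 0.5271  0.1106]
 [ 0.5504 -0.4295]
 [-0.3564 -1.0271]
 [ 0.5386 -0.1874]
 [ 0.393  -0.4215]
 [-0.0027 -0.3328]
 [-0.0912 -0.7224]
 [ 0.4257 -0.1205]]
k [ 12.013    0.     286.3955] [ 0.5392 -0.0418  0.2864]
b+ [ 19.8101  25.     239.6279] [ 0.5477 -0.017   0.2396]
b- [ 19.8101 -25.     239.6279] [ 0.5463 -0.067   0.2396]
t [ -4.2306   0.     238.8947] [ 0.523  -0.0413  0.2389]
kb 0.07484124418200201 0.0013229631124473625
kb 0.046763941994488266 0.0011966437653326116
cam in tool [ 0.0727  0.0001 -0.1422] 
 [[ 0.0002 -0.9583 -0.2857]
 [ 1.      0.0001  0.0003]
 [-0.0003 -0.2857  0.9583]] 
 [[-0.9082  0.4185 -0.    ]
 [ 0.4185  0.9082 -0.    ]
 [-0.     -0.     -1.    ]]
```

```bash
cat >> h.py <<'E'
CASE=np.array([.5272,-.0415,-.0281])
def rdown(yaw=None):
    yaw=CASE[2] if yaw is None else yaw
    c,s=np.cos(yaw),np.sin(yaw)
    return np.array([[-c,-s,0],[-s,c,0],[0,0,-1]]).T
def toW(X): # case mm -> world
    c,s=np.cos(CASE[2]),np.sin(CASE[2]); X=np.array(X)/1000
    return np.array([CASE[0]+c*X[0]-s*X[1],CASE[1]+s*X[0]+c*X[1],X[2]])
def toC(P):
    c,s=np.cos(CASE[2]),np.sin(CASE[2]); d=np.array(P)[:2]-CASE[:2]
    return np.array([c*d[0]+s*d[1],-s*d[0]+c*d[1],P[2]])*1000
def rows(target,R=None,step=.045,nmin=1,P0=None,R0=None):
    o=manip.get_obs() if P0 is None else None
    p=o['tool_pos'] if P0 is None else P0
    A=Ro.from_rotvec(o['tcp_rot']) if R0 is None else R0
    B=Ro.from_matrix(rdown() if R is None else R)
    rv=(A.inv()*B).as_rotvec(); d=np.array(target)-p
    n=max(nmin,int(np.ceil(np.linalg.norm(d)/step)),int(np.ceil(np.linalg.norm(rv)/.14)))
    out=[]
    for i in range(n):
        Ri=A*Ro.from_rotvec(rv*i/n)
        out.append([round(float(v),4) for v in Ri.inv().apply(d/n)]+[round(float(v),4) for v in rv/n])
    print(n); 
    for r in out: print(r)
E
python3 - <<'E'
from h import *
rows([.63,-.042,.31])
E
```

```text
16
[-0.0369, -0.0234, -0.0049, -0.0, 0.0, -0.0252]
[-0.0363, -0.0243, -0.0049, -0.0, 0.0, -0.0252]
[-0.0356, -0.0252, -0.0049, -0.0, 0.0, -0.0252]
[-0.035, -0.0261, -0.0049, -0.0, 0.0, -0.0252]
[-0.0343, -0.027, -0.0049, -0.0, 0.0, -0.0252]
[-0.0336, -0.0279, -0.0049, -0.0, 0.0, -0.0252]
[-0.0329, -0.0287, -0.0049, -0.0, 0.0, -0.0252]
[-0.0322, -0.0295, -0.0049, -0.0, 0.0, -0.0252]
[-0.0314, -0.0303, -0.0049, -0.0, 0.0, -0.0252]
[-0.0306, -0.0311, -0.0049, -0.0, 0.0, -0.0252]
[-0.0298, -0.0319, -0.0049, -0.0, 0.0, -0.0252]
[-0.029, -0.0326, -0.0049, -0.0, 0.0, -0.0252]
[-0.0282, -0.0333, -0.0049, -0.0, 0.0, -0.0252]
[-0.0274, -0.034, -0.0049, -0.0, 0.0, -0.0252]
[-0.0265, -0.0347, -0.0049, -0.0, 0.0, -0.0252]
[-0.0256, -0.0354, -0.0049, -0.0, 0.0, -0.0252]
```

Call:
{"fn": "send_rows", "kwargs": {"plan": [[[-0.037, -0.023, -0.008, 0, 0, -0.025], [-0.036, -0.024, -0.008, 0, 0, -0.025], [-0.036, -0.025, -0.008, 0, 0, -0.025], [-0.035, -0.026, -0.008, 0, 0, -0.025], [-0.034, -0.027, -0.008, 0, 0, -0.025], [-0.034, -0.028, -0.008, 0, 0, -0.025], [-0.033, -0.029, -0.008, 0, 0, -0.025], [-0.032, -0.03, -0.008, 0, 0, -0.025], [-0.031, -0.03, -0.008, 0, 0, -0.025], [-0.031, -0.031, -0.008, 0, 0, -0.025]]], "fingers": -1, "grip_force": 20}}

```text
time_s: 3.7
tool_pos: [0.496, 0.1713, 0.3132]
tcp_rot: [0.251, 3.13, 0.002]
wrist_force: [0.6, 0.6, -0.2]
gripper_width: 0.998
```

Run:
```python
from h import *
rows([.63,-.042,.31])
```

```text
6
[-0.0277, -0.0315, 0.0005, 0.0003, 0.0002, -0.022]
[-0.027, -0.0321, 0.0005, 0.0003, 0.0002, -0.022]
[-0.0263, -0.0327, 0.0005, 0.0003, 0.0002, -0.022]
[-0.0256, -0.0333, 0.0005, 0.0003, 0.0002, -0.022]
[-0.0248, -0.0338, 0.0005, 0.0003, 0.0002, -0.022]
[-0.0241, -0.0344, 0.0005, 0.0003, 0.0002, -0.022]
```

Call:
{"fn": "send_rows", "kwargs": {"plan": [[[-0.036, -0.024, 0, 0, 0, -0.022], [-0.034, -0.026, 0, 0, 0, -0.022], [-0.028, -0.034, 0, 0, 0, -0.022], [-0.023, -0.036, 0, 0, 0, -0.022], [-0.018, -0.04, 0.001, 0, 0, -0.022], [-0.017, -0.04, 0.001, 0, 0, -0.022], [0, 0, 0, 0, 0, 0]]]}}

```text
time_s: 4.4
tool_pos: [0.6395, -0.0601, 0.3124]
tcp_rot: [0.043, 3.134, 0.003]
wrist_force: [0.8, 0.4, 0.4]
gripper_width: 0.998
```

Run:
```python
from h import *
c=snap('wrist','w1.png'); print(manip.get_obs()['tool_pos'])
for z,P in [('k',toW([12,0,286])),('kc',toW([54,0,146])),('piv',toW([0,0,154]))]: print(z,proj(c,P,True))
a=cv2.imread('pics/w1.png'); cv2.imwrite('pics/w1z.png',cv2.resize(a[60:360,120:400],(746,800)[0:1]+(799,)) if 0 else cv2.resize(a,(768,576)))
```

```text
[ 0.63887609 -0.05791629  0.31270918]
k [282.50651895  54.63677146]
kc [269.5292359  116.21982559]
piv [270.16221955  63.40172834]
```

View pics/w1z.png

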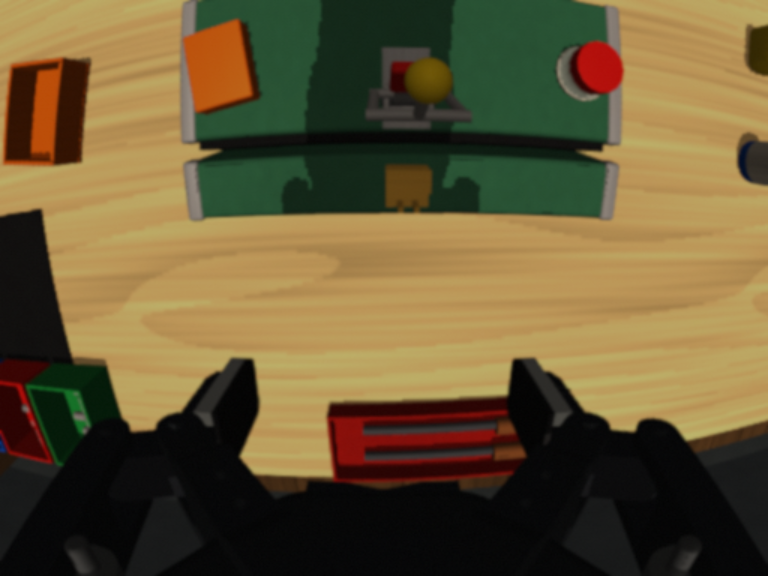

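Run:
```python
import cv2
a=cv2.imread('pics/w1.png'); b=a[10:150,210:350]; b=cv2.convertScaleAbs(b,alpha=1.6,beta=20);cv2.imwrite('pics/w1y.png',cv2.resize(b,(600,600),interpolation=cv2.INTER_CUBIC))
```

```text
(no output)
```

View pics/w1y.png

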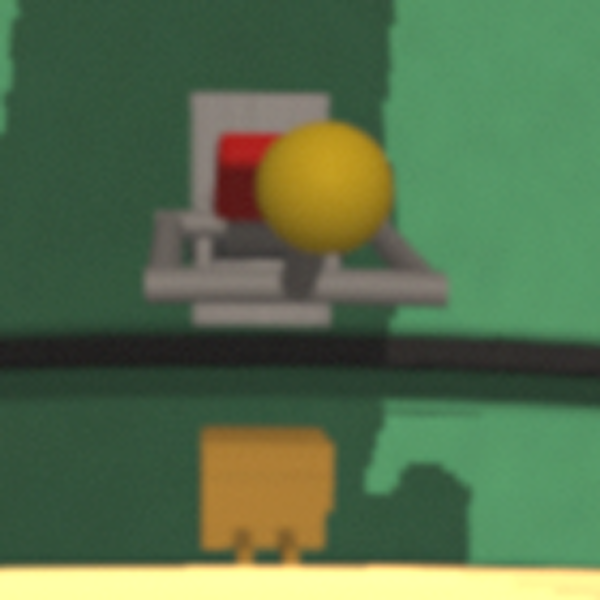

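```bash
cat > fit1.py <<'E'
exec(open('fit0.py').read().split("r=least_squares")[0].replace("C={n:manip.camera(n) for n in ['scene','top']}","C={n:manip.camera(n) for n in ['scene','top','wrist']}"))
import pickle; pickle.dump(C,open('C1.pkl','wb'))
def Wp(x,y): return 'wrist',(210+(x)/4.2857-.38,10+(y)/4.2857-.38)
obs+=[(Wp(325,188),'k'),(Wp(148,285),'b-'),(Wp(446,289),'b+'),
 (('wrist',(205/1.5,148/1.5)),(20,-170,130)),(('wrist',(606/1.5,145/1.5)),(20,170,130))]
wt=[2 if o[0][0]=='wrist' else 1 for o in obs]
def res(p):
    d=pts(p); r=[]
    for ((n,px),X),w in zip(obs,wt):
        X=d[X] if isinstance(X,str) else X
        r+=list(w*(proj(C[n],W(p,X),n=='wrist')-px))
    return r
r=least_squares(res,[.5,0,0,1.75,1.2],loss='soft_l1')
p=r.x;print(p); print(np.array(r.fun).reshape(-1,2))
for k,v in pts(p).items(): print(k,v,W(p,v))
import h; h.CASE=p[:3]
for nm,px,z in [('head-',(267,428),.160),('head+',(267,508),.162),('base+',(220,550),.144),('coverout',(200,566),.128),('coverin',(200,398),.130)]:
    print(nm,toC(onz(C['wrist'],Wp(*px)[1],z,True)))
E
python3 fit1.py
```

```text
[ 0.5312 -0.0354 -0.0072  1.586   1.2961]
[[  2.5884  -0.4749]
 [  3.4251   2.361 ]
 [  0.6188   2.6341]
 [ -1.2262  -1.0394]
 [ -0.9846  -2.1171]
 [ -1.7366   0.0773]
 [ -1.3691  -1.7384]
 [  3.3183   0.2022]
 [ -1.4723   0.3567]
 [  1.8766  -0.6328]
 [  3.0807   0.0521]
 [ -1.6263  -0.1288]
 [ -2.0168  -0.3601]
 [  2.4757  -0.3462]
 [ -1.4327   0.6836]
 [ -0.1044  -0.7037]
 [ -1.314    2.0417]
 [ -0.6508   0.7769]
 [-30.657   -0.6773]
 [ 16.3897  -0.4575]]
k [  5.6494   0.     286.71  ] [ 0.5368 -0.0354  0.2867]
b+ [ 15.4333  25.     240.3174] [ 0.5468 -0.0105  0.2403]
b- [ 15.4333 -25.     240.3174] [ 0.5464 -0.0605  0.2403]
t [-10.582    0.     238.3387] [ 0.5206 -0.0353  0.2383]
head- [ 41.2386  -0.2883 160.    ]
head+ [ 59.6774  -0.562  162.    ]
base+ [ 71.5275 -11.0727 144.    ]
coverout [ 77.579  -15.9204 128.    ]
coverin [ 34.189  -15.2712 130.    ]
```

```bash
sed -i 's#(205/1.5,148/1.5)#(182/1.5,142/1.5)#; s#(606/1.5,145/1.5)#(619/1.5,139/1.5)#' fit1.py; python3 fit1.py
```

```text
[ 0.5269 -0.0343 -0.0049  1.7015  1.2794]
[[ 3.532  -1.2261]
 [ 4.6376  1.3921]
 [ 1.8168  2.0297]
 [-1.4756  0.3219]
 [-1.2095 -0.9782]
 [-2.0593  1.4188]
 [-1.6678 -0.6158]
 [ 3.7054  0.3132]
 [-1.8313  0.3365]
 [ 2.4049 -0.577 ]
 [ 3.6397  0.089 ]
 [-1.9761  0.1153]
 [-2.3681 -0.1507]
 [ 1.7829  0.4152]
 [-1.7969 -1.0265]
 [-0.0401  0.2276]
 [-1.0614  0.4633]
 [-0.7947 -0.7527]
 [ 0.2251 -0.1339]
 [-0.9789  0.4735]]
k [ 10.0361   0.     286.7246] [ 0.5369 -0.0343  0.2867]
b+ [ 19.0434  25.     240.175 ] [ 0.546  -0.0093  0.2402]
b- [ 19.0434 -25.     240.175 ] [ 0.5458 -0.0593  0.2402]
t [ -0.7872   0.     238.9964] [ 0.5261 -0.0342  0.239 ]
head- [ 45.5537  -0.357  160.    ]
head+ [ 64.0254  -0.6251 162.    ]
base+ [ 75.9127 -11.1592 144.    ]
coverout [ 81.9867 -16.0197 128.    ]
coverin [ 38.5204 -15.3788 130.    ]
```

```bash
cat >> h.py <<'E'
import pickle
_snap=snap
def snap(n,f):
    c=_snap(n,f); pickle.dump(c,open('pics/'+f[:-4]+'.pkl','wb')); return c
E
python3 - <<'E'
from h import *
np.set_printoptions(precision=4,suppress=True)
o=manip.get_obs();print(o['tool_pos'],o['tcp_rot'],o['time_s'])
c=snap('wrist','w2.png')
o=manip.get_obs();print(o['tool_pos'],o['tcp_rot'],o['qd'])
a=cv2.imread('pics/w1.png');d=cv2.imread('pics/w2.png')
print(cv2.phaseCorrelate(a[:220,:,1].astype(float),d[:220,:,1].astype(float)))
b=cv2.convertScaleAbs(d[10:150,210:350],alpha=1.6,beta=20);cv2.imwrite('pics/w2y.png',cv2.resize(b,(600,600),interpolation=cv2.INTER_CUBIC))
cv2.imwrite('pics/w2z.png',cv2.resize(d,(768,576)))
c0=pickle.load(open('C1.pkl','rb'))['wrist']; print(c0['t']-c['t'], np.array(c0['R'])-c['R'])
E
```

```text
[ 0.6381 -0.0537  0.314 ] [0.0325 3.1337 0.0056] 4.75
[ 0.6382 -0.0537  0.314 ] [0.0325 3.1336 0.0055] [-0.0041 -0.0004  0.0024 -0.0009 -0.0027 -0.0014]
((-1.3631619699523867, 0.1309613319040892), 0.24729443842029472)
[-0.0001  0.0001  0.0001] [[ 0.0002 -0.      0.0001]
 [ 0.     -0.0002 -0.0001]
 [-0.0001  0.     -0.    ]]
```

View pics/w2y.png

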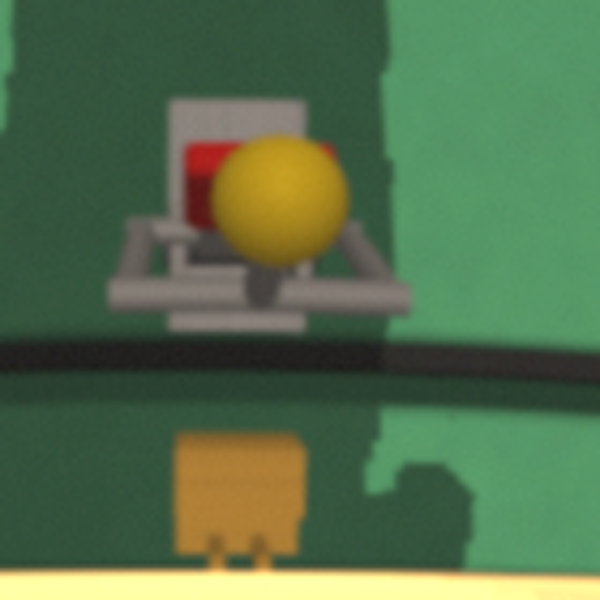

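View pics/w2z.png

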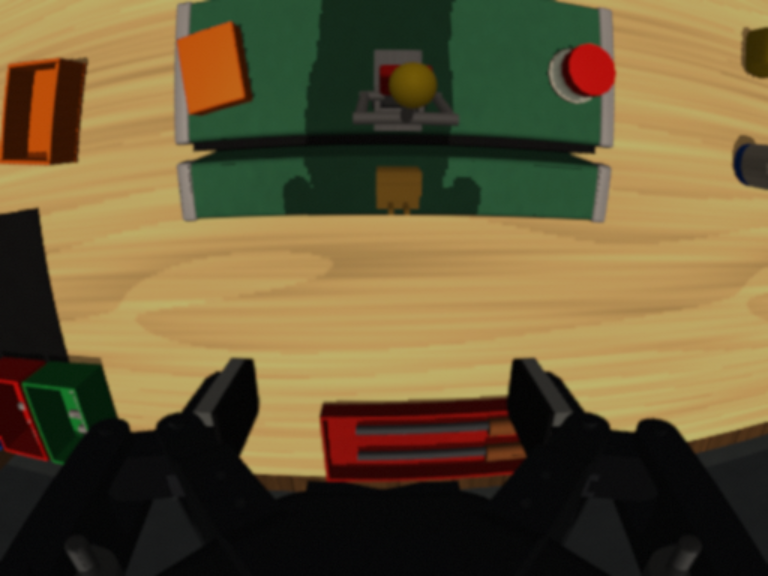

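```bash
sed -i "s#import pickle; .*#import pickle; C=pickle.load(open('C1.pkl','rb')); C['wrist']=pickle.load(open('pics/w2.pkl','rb'))#; s#Wp(325,188)#Wp(280,200)#;s#Wp(148,285)#Wp(110,293)#;s#Wp(446,289)#Wp(408,297)#;s#(182/1.5,142/1.5)#(176/1.5,143/1.5)#;s#(619/1.5,139/1.5)#(612/1.5,142/1.5)#;s#(267,428)#(240,434)#;s#(267,508)#(240,512)#;s#(220,550)#(200,553)#;s#(200,566)#(150,571)#;s#(200,398)#(150,403)#" fit1.py; sed -i "s#^C={.*#C={}#" fit1.py; sed -i "s#^exec.*#exec(open('fit0.py').read().split('r=least_squares')[0].replace(\"C={n:manip\",'C={} and {n:manip'))#" fit1.py; python3 fit1.py
```

```text
[ 0.5284 -0.0401 -0.0132  1.6676  1.2708]
[[ 1.3387 -1.2216]
 [ 1.8404  1.2317]
 [-0.0289  1.3664]
 [-0.0068 -0.5561]
 [ 0.2639 -1.0378]
 [-0.3261  0.5501]
 [ 0.0706 -0.6787]
 [ 1.2064  0.0752]
 [ 0.0633 -0.2389]
 [ 0.0894 -0.9047]
 [ 1.1677 -0.182 ]
 [-0.1178 -0.3786]
 [-0.5108 -0.5174]
 [ 0.0155 -0.334 ]
 [ 0.0201 -0.6395]
 [-0.239   0.2908]
 [-0.1508  0.1883]
 [ 0.4616 -0.8755]
 [-0.8089 -0.3198]
 [-0.2318  0.3797]]
k [ 10.2426   0.     286.6128] [ 0.5386 -0.0403  0.2866]
b+ [ 18.8489  25.     239.9873] [ 0.5476 -0.0154  0.24  ]
b- [ 18.8489 -25.     239.9873] [ 0.5469 -0.0654  0.24  ]
t [ -3.6703   0.     238.9207] [ 0.5247 -0.0401  0.2389]
head- [ 45.4396  -0.3389 160.    ]
head+ [ 63.4386  -0.4586 162.    ]
base+ [ 75.211  -9.585 144.   ]
coverout [ 81.8034 -22.4256 128.    ]
coverin [ 38.2861 -21.8265 130.    ]
```

```bash
sed -i 's/^CASE=.*/CASE=np.array([.5284,-.0401,-.0132])/' h.py
cat >> h.py <<'E'
def fk(q,s):
    a=np.pi+.14-q; pin=np.array([22*np.cos(a),154+22*np.sin(a)]); u=np.array([np.cos(s),np.sin(s)]);n=np.array([-u[1],u[0]])
    return pin,pin+67*u,pin+109*u+22*n
def ik_bar(b): # lever open side solution; returns list of (q,s)
    b=np.array(b,float);d=b-[0,154];D=np.hypot(*d);out=[]
    cg=(22**2+D**2-67**2)/(2*22*D)
    if abs(cg)>1: return out
    for sg in (1,-1):
        a=np.arctan2(d[1],d[0])+sg*np.arccos(cg); q=np.pi+.14-a; pin=fk(q,0)[0]; out.append(((q+np.pi)%(2*np.pi)-np.pi,np.arctan2(*(b-pin)[::-1])))
    return out
def ik_knob(k):
    k=np.array(k,float);L=np.hypot(109,22);d=k-[0,154];D=np.hypot(*d);out=[]
    cg=(22**2+D**2-L**2)/(2*22*D)
    if abs(cg)>1: return out
    for sg in (1,-1):
        a=np.arctan2(d[1],d[0])+sg*np.arccos(cg); q=np.pi+.14-a; pin=fk(q,0)[0]; out.append(((q+np.pi)%(2*np.pi)-np.pi,np.arctan2(*(k-pin)[::-1])-np.arctan2(22,109)))
    return out
E
python3 - <<'E'
from h import *
np.set_printoptions(precision=3,suppress=True)
print('start',fk(1.6676,1.2708))
for b in [(18.8,240),(40,215),(60,185),(58,170),(66,168),(68.7,165),(68,160),(67,155),(65.7,147),(60,147),(72,147),(62,165)]:
    for q,s in ik_bar(b): print(b,round(q,3),round(s,3),fk(q,s)[2])
o=manip.get_obs();print(o['tool_pos'])
rows([.5386,-.0403,.318],step=.05)
E
```

```text
start (array([ -0.95 , 175.979]), array([ 18.85 , 239.987]), array([ 10.244, 286.613]))
(18.8, 240) 1.667 1.271 [ 10.163 286.62 ]
(18.8, 240) 2.185 1.44 [  2.48  284.516]
(40, 215) 1.143 0.686 [ 58.553 258.633]
(40, 215) -2.844 1.295 [ 30.289 261.408]
(60, 185) 1.422 0.148 [ 98.284 212.97 ]
(60, 185) -2.096 0.805 [ 73.238 230.528]
(58, 170) 1.296 -0.062 [101.277 189.368]
(58, 170) -1.554 0.6 [ 80.24  211.873]
(66, 168) 1.687 -0.12 [110.325 184.832]
(66, 168) -1.825 0.538 [ 90.808 208.405]
(68.7, 165) 1.829 -0.163 [113.708 179.91 ]
(68.7, 165) -1.866 0.48 [ 95.788 203.913]
(68, 160) 1.843 -0.238 [114.005 171.469]
(68, 160) -1.739 0.414 [ 97.594 197.043]
(67, 155) 1.861 -0.315 [113.749 162.909]
(67, 155) -1.611 0.345 [ 99.093 189.9  ]
(65.7, 147) 1.941 -0.438 [113.066 149.109]
(65.7, 147) -1.449 0.226 [101.71  177.843]
(60, 147) 1.693 -0.448 [107.384 148.656]
(60, 147) -1.18 0.215 [ 96.33  177.465]
(72, 147) 2.204 -0.405 [119.27  150.686]
(72, 147) -1.73 0.211 [108.465 177.303]
(62, 165) 1.521 -0.159 [106.953 180.075]
(62, 165) -1.592 0.51 [ 87.911 204.707]
[ 0.638 -0.054  0.314]
3
[0.0333, 0.0038, -0.0016, 0.0012, 0.0026, -0.0025]
[0.0333, 0.0039, -0.0015, 0.0012, 0.0026, -0.0025]
[0.0333, 0.004, -0.0014, 0.0012, 0.0026, -0.0025]
```

Call:
{"fn": "send_rows", "kwargs": {"plan": [[[0.033, 0.004, -0.002, 0.001, 0.003, -0.003], [0.033, 0.004, -0.002, 0.001, 0.003, -0.003], [0.033, 0.004, -0.001, 0.001, 0.003, -0.003], [0, 0, 0, 0, 0, 0], [0, 0, 0, 0, 0, 0]]]}}

```text
time_s: 5.3
tool_pos: [0.5354, -0.0353, 0.3182]
tcp_rot: [-0.007, -3.14, -0.001]
wrist_force: [1.0, 0.1, 0.5]
gripper_width: 0.995
```

Run:
```python
from h import *
o=manip.get_obs();print(o['tool_pos'],o['tcp_rot'],o['wrist_force'])
rows([.5386,-.0403,.2676],step=.03)
c=snap('wrist','w3.png')
d=cv2.imread('pics/w3.png')
cv2.imwrite('pics/w3z.png',cv2.resize(d,(768,576)))
print(proj(c,[.5386,-.0403,.2866],True)*1.5)
```

```text
[ 0.53542748 -0.03531145  0.31818001] [-7.27428495e-03 -3.14042261e+00 -1.00179498e-03] [0.95059102 0.06777137 0.47562788]
2
[-0.0016, -0.0025, 0.0253, 0.0003, -0.0006, 0.0043]
[-0.0016, -0.0025, 0.0253, 0.0003, -0.0006, 0.0043]
[370.21508982 339.43907569]
```

View pics/w3z.png

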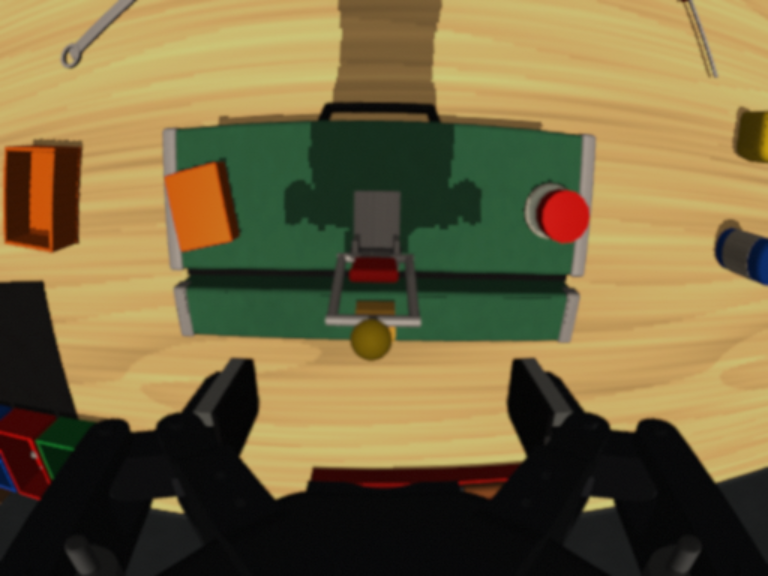

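Call:
{"fn": "send_rows", "kwargs": {"plan": [[[-0.001, -0.002, 0.025, 0, 0, 0.004], [-0.001, -0.002, 0.025, 0, 0, 0.004], [0, 0, 0, 0, 0, 0]]]}}

```text
time_s: 5.65
tool_pos: [0.5412, -0.0388, 0.2683]
tcp_rot: [0.018, 3.138, 0.001]
wrist_force: [-0.5, 1.1, -0.8]
gripper_width: 0.998
```

Run:
```python
from h import *
o=manip.get_obs();print(o['tool_pos'],o['tcp_rot'],o['wrist_force'])
rows([.5386,-.0403,.2676],step=.03)
```

```text
[ 0.54115241 -0.03875329  0.26833577] [1.78928838e-02 3.13817016e+00 7.34673285e-04] [-0.47896089  1.10038537 -0.76658274]
1
[0.0025, -0.0016, 0.0007, 0.0005, 0.0034, 0.0018]
```

Close enough; trim and pinch.

Call:
{"fn": "send_rows", "kwargs": {"plan": [[[0.002, -0.001, 0.001, 0, 0.003, 0], [0, 0, 0, 0, 0, 0], [0, 0, 0, 0, 0, 0], [0, 0, 0, 0, 0, 0], [0, 0, 0, 0, 0, 0], [0, 0, 0, 0, 0, 0]]], "fingers": 1, "grip_force": 25}}

```text
time_s: 6.25
tool_pos: [0.5418, -0.0402, 0.2706]
tcp_rot: [0.017, 3.138, -0.001]
wrist_force: [-0.3, -1.2, -4.7]
gripper_width: 0.186
```

Run:
```python
from h import *
o=manip.get_obs();print(o['tool_pos'],o['tcp_rot'],o['wrist_force'],o['gripper_width'])
print(toC(o['tool_pos']))
c=snap('wrist','w4.png')
d=cv2.imread('pics/w4.png')
cv2.imwrite('pics/w4z.png',cv2.resize(d,(768,576)))
```

```text
[ 0.54180826 -0.0401843   0.27061058] [ 1.73957647e-02  3.13803580e+00 -1.23791663e-03] [-0.32891943 -1.22096593 -4.68750663] 0.18613553890723675
[1.34082043e+01 9.26866154e-02 2.70610580e+02]
```

View pics/w4z.png

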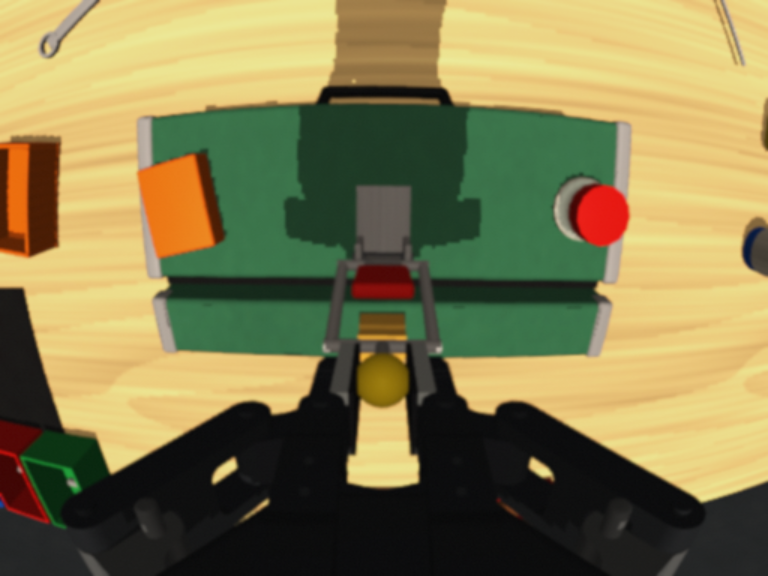

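Run:
```python
from h import *
c=pickle.load(open('pics/w4.pkl','rb'))
for k in [(10.2,286.6),(12,286.6),(13.4,286.6),(13.4,289),(10.2,284)]: print(k,proj(c,toW([k[0],0,k[1]]),True)*1.5)
print('bar',[proj(c,toW([18.8,y,240]),True)*1.5 for y in(-25,25)])
t=[85*np.cos(np.pi+.14-1.6676),0,154+85*np.sin(np.pi+.14-1.6676)]
print('tip',proj(c,toW(t),True)*1.5)
```

```text
(10.2, 286.6) [381.60691242 380.38342876]
(12, 286.6) [381.59783758 385.22502602]
(13.4, 286.6) [381.59088558 388.94982717]
(13.4, 289) [381.57399945 392.69306044]
(10.2, 284) [381.62467322 376.53729921]
bar [array([323.18427827, 344.32850753]), array([440.47056977, 344.62327175])]
tip [381.93049107 293.62766202]
```

```bash
cat >> h.py <<'E'
OFF=np.array([-2.6,16.])
def state():
    o=manip.get_obs(); t=toC(o['tool_pos']); k=np.array([t[0],t[2]])+OFF
    print('t',round(o['time_s'],2),'tcpC',t.round(1),'knob',k.round(1),'F',np.round(o['wrist_force'],1),'w',round(o['gripper_width'],3))
    for q,s in ik_knob(k): print('  q,s',round(q,3),round(s,3),'bar',fk(q,s)[1].round(1))
    return k
def kpath(pts,k0):
    k=np.array(k0)
    for p in pts:
        d=(np.array(p)-k); print([round(float(-d[0])/1000,4),0,round(float(-d[1])/1000,4)],'knob',np.round(p,1)); k=np.array(p)
E
python3 - <<'E'
from h import *
k=state()
qs=np.interp(np.linspace(0,1,15),[0,.2,1],[1.667,1.6,1.6]); ss=np.linspace(1.271,.1,15)
kpath([fk(q,s)[2] for q,s in zip(qs,ss)][1:],k)
E
```

```text
t 6.3 tcpC [1.340e+01 1.000e-01 2.705e+02] knob [ 10.8 286.5] F [ 0.1 -1.9 -1.3] w 0.187
  q,s 1.665 1.265 bar [ 19.2 239.9]
  q,s 1.919 1.315 bar [ 21.5 240.3]
[-0.0081, 0, 0.0013] knob [ 18.9 285.3]
[-0.0085, 0, 0.0021] knob [ 27.4 283.1]
[-0.0084, 0, 0.0029] knob [ 35.9 280.3]
[-0.0086, 0, 0.0036] knob [ 44.4 276.7]
[-0.0083, 0, 0.0043] knob [ 52.7 272.4]
[-0.0079, 0, 0.0049] knob [ 60.6 267.5]
[-0.0074, 0, 0.0056] knob [ 68.  261.9]
[-0.0069, 0, 0.0062] knob [ 75.  255.7]
[-0.0064, 0, 0.0067] knob [ 81.4 249. ]
[-0.0058, 0, 0.0073] knob [ 87.2 241.7]
[-0.0052, 0, 0.0077] knob [ 92.4 234. ]
[-0.0045, 0, 0.0081] knob [ 96.9 225.9]
[-0.0038, 0, 0.0085] knob [100.7 217.4]
[-0.0031, 0, 0.0088] knob [103.8 208.6]
```

Call:
{"fn": "send_rows", "kwargs": {"plan": [[[-0.008, 0, 0.003, 0, 0, 0], [-0.008, 0, 0.003, 0, 0, 0], [-0.008, 0, 0.003, 0, 0, 0], [-0.0085, 0, 0.0035, 0, 0, 0], [0, 0, 0, 0, 0, 0]]]}}

```text
time_s: 6.8
tool_pos: [0.579, -0.041, 0.2606]
tcp_rot: [0.018, 3.131, -0.003]
wrist_force: [0.4, -1.0, 2.1]
gripper_width: 0.182
```

Run:
```python
from h import *
state(); c=snap('wrist','w5.png')
d=cv2.imread('pics/w5.png')
cv2.imwrite('pics/w5z.png',cv2.resize(d,(768,576)))
```

```text
t 6.8 tcpC [ 50.6  -0.3 260.6] knob [ 48.  276.6] F [ 0.4 -1.   2.1] w 0.182
  q,s 1.741 0.932 bar [ 40.6 229.8]
  q,s 2.427 1.065 bar [ 46.9 229.2]
```

View pics/w5z.png

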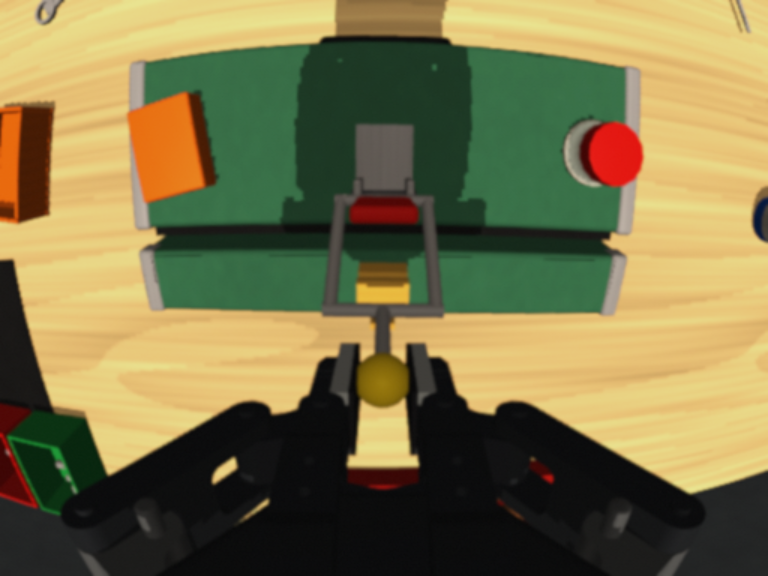

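Run:
```python
from h import *
k=state()
c=pickle.load(open('pics/w5.pkl','rb'))
for b in [(40.6,229.8),(46.9,229.2)]: print(proj(c,toW([b[0],25,b[1]]),True)*1.5)
n=8
qs=np.linspace(1.72,1.62,n+1);ss=np.linspace(.932,.25,n+1)
kpath([fk(q,s)[2] for q,s in zip(qs,ss)][1:],k)
```

```text
t 6.85 tcpC [ 50.1  -0.3 260.8] knob [ 47.5 276.8] F [-0.2 -1.3  1.9] w 0.187
  q,s 1.734 0.935 bar [ 40.3 229.9]
  q,s 2.425 1.07 bar [ 46.6 229.4]
[443.09607885 310.19083689]
[442.19612715 323.72122619]
[-0.0081, 0, 0.0046] knob [ 55.7 272.2]
[-0.0077, 0, 0.0051] knob [ 63.4 267.1]
[-0.0073, 0, 0.0058] knob [ 70.6 261.4]
[-0.0067, 0, 0.0064] knob [ 77.4 255. ]
[-0.0062, 0, 0.007] knob [ 83.5 248. ]
[-0.0056, 0, 0.0075] knob [ 89.1 240.5]
[-0.0049, 0, 0.008] knob [ 94.  232.6]
[-0.0042, 0, 0.0084] knob [ 98.2 224.2]
```

Call:
{"fn": "send_rows", "kwargs": {"plan": [[[-0.008, 0, 0.005, 0, 0, 0], [-0.0077, 0, 0.005, 0, 0, 0], [-0.0073, 0, 0.006, 0, 0, 0], [-0.0067, 0, 0.0064, 0, 0, 0], [-0.006, 0, 0.007, 0, 0, 0], [-0.0055, 0, 0.0075, 0, 0, 0], [-0.005, 0, 0.008, 0, 0, 0], [0, 0, 0, 0, 0, 0], [0, 0, 0, 0, 0, 0]]]}}

```text
time_s: 7.75
tool_pos: [0.6293, -0.0421, 0.2108]
tcp_rot: [0.019, 3.133, -0.003]
wrist_force: [1.6, -1.4, 2.7]
gripper_width: 0.187
```

Run:
```python
from h import *
k=state()
print(manip.get_obs()['tcp_rot'])
n=5
for q,s in ik_knob(k)[:1]:
  qs=np.linspace(q,1.62,n+1);ss=np.linspace(s,0,n+1)
kpath([fk(q,s)[2] for q,s in zip(qs,ss)][1:],k)
for q,s in zip(qs,ss): print(fk(q,s)[1])
```

```text
t 7.75 tcpC [100.9  -0.6 210.8] knob [ 98.3 226.8] F [ 1.6 -1.4  2.7] w 0.187
  q,s 1.682 0.276 bar [ 63.8 194.2]
  q,s -2.678 0.602 bar [ 76.1 184.9]
[ 0.01851415  3.13283953 -0.00346565]
[-0.0024, 0, 0.0055] knob [100.6 221.3]
[-0.0021, 0, 0.0057] knob [102.7 215.6]
[-0.0018, 0, 0.0058] knob [104.5 209.8]
[-0.0014, 0, 0.0059] knob [105.9 203.9]
[-0.0011, 0, 0.006] knob [107.  197.9]
[ 63.84690032 194.23039189]
[ 64.47935941 190.64003155]
[ 64.91322638 187.00167964]
[ 65.14639043 183.3263587 ]
[ 65.17735135 179.62519378]
[ 65.00522426 175.90937858]
```

Run:
```python
from h import *
k=state()
P=[]
for b in zip(np.linspace(63.6,62,6),np.linspace(190,171,6)): P.append(fk(*ik_bar(b)[0])[2])
kpath(P,k)
```

```text
t 7.75 tcpC [100.9  -0.6 210.8] knob [ 98.3 226.8] F [ 1.6 -1.4  2.7] w 0.187
  q,s 1.682 0.276 bar [ 63.8 194.2]
  q,s -2.678 0.602 bar [ 76.1 184.9]
[-0.0018, 0, 0.0065] knob [100.  220.3]
[-0.0013, 0, 0.0059] knob [101.4 214.4]
[-0.0012, 0, 0.006] knob [102.5 208.5]
[-0.0011, 0, 0.006] knob [103.6 202.5]
[-0.0009, 0, 0.0061] knob [104.5 196.4]
[-0.0008, 0, 0.0062] knob [105.4 190.2]
```

Call:
{"fn": "send_rows", "kwargs": {"plan": [[[-0.002, 0, 0.006, 0, 0, 0], [-0.001, 0, 0.006, 0, 0, 0], [-0.001, 0, 0.006, 0, 0, 0], [-0.001, 0, 0.006, 0, 0, 0], [-0.001, 0, 0.006, 0, 0, 0], [-0.001, 0, 0.006, 0, 0, 0], [0, 0, 0, 0, 0, 0], [0, 0, 0, 0, 0, 0]]]}}

```text
time_s: 8.55
tool_pos: [0.6376, -0.0423, 0.1726]
tcp_rot: [0.018, 3.131, -0.004]
wrist_force: [2.8, -0.8, 1.4]
gripper_width: 0.187
```

Run:
```python
from h import *
k=state()
c=snap('wrist','w6.png')
d=cv2.imread('pics/w6.png')
cv2.imwrite('pics/w6z.png',cv2.resize(d,(768,576)))
b=cv2.convertScaleAbs(d[60:230,170:340],alpha=1.3,beta=10);cv2.imwrite('pics/w6y.png',cv2.resize(b,(600,600),interpolation=cv2.INTER_CUBIC))
```

```text
t 8.55 tcpC [109.2  -0.8 172.6] knob [106.6 188.6] F [ 2.8 -0.8  1.4] w 0.187
  q,s 1.536 -0.083 bar [ 62.9 170.1]
  q,s -1.883 0.312 bar [ 73.4 154.8]
```

View pics/w6z.png

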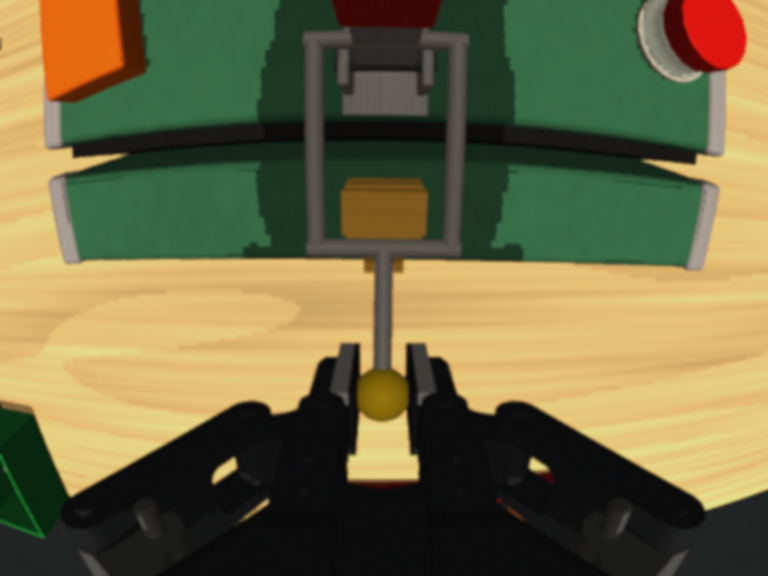

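View pics/w6y.png

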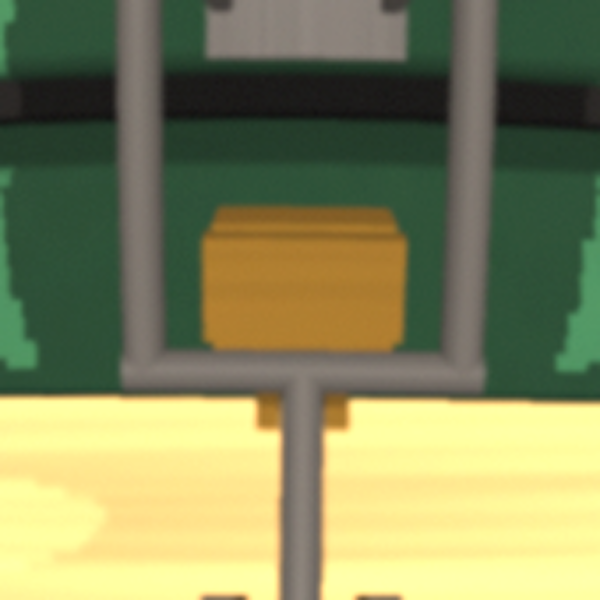

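```bash
cat >> h.py <<'E'
from scipy.optimize import least_squares
def fitqs(c,knob,bm,bp,x0,pinL=None):
    def res(v):
        pin,b,k=fk(v[0],v[1]); r=[]
        for X,px in [((k[0],0,k[1]),knob),((b[0],-25,b[1]),bm),((b[0],25,b[1]),bp)]:
            if px is not None: r+=list(proj(c,toW(X)+[0,v[2]/1000,0],True)-np.array(px))
        return r
    r=least_squares(res,list(x0)+[0]); q,s,dy=r.x
    print('q,s,dy',r.x.round(3),'bar',fk(q,s)[1].round(1),'knob',fk(q,s)[2].round(1),'res',r.fun.round(1)); return r.x
E
python3 - <<'E'
from h import *
c=pickle.load(open('pics/w6.pkl','rb'))
Z=lambda x,y:(170+x/3.529-.36,60+y/3.529-.36)
q,s,_=fitqs(c,(382/1.5-.17,396/1.5-.17),Z(124,373),Z(483,373),(1.54,-.08))
print(toC(manip.get_obs()['tool_pos']))
for nm,px,z in [('head- top',(305,236),.162),('head+',(305,350),.162),('ear out',(340,427),.164),('cover out',(60,392),.128),('cover in',(60,165),.130),('post-base edge-',(305,208),.146)]:
    print(nm,toC(onz(c,Z(*px),z,True)).round(1))
E
```

```text
q,s,dy [ 1.673 -0.048 -0.499] bar [ 66.1 172.8] knob [109.1 192.7] res [ 0.6 -0.1 -0.4 -0.1 -0.2  0.1]
[109.13529141  -0.77240067 172.55437399]
head- top [ 48.2  -0.2 162. ]
head+ [ 6.51e+01 -1.00e-01  1.62e+02]
ear out [ 76.3   5.1 164. ]
cover out [ 79.5 -45.5 128. ]
cover in [ 37.7 -43.3 130. ]
post-base edge- [ 4.51e+01 -1.00e-01  1.46e+02]
```

```bash
sed -i 's/^OFF=.*/OFF=np.array([0.,20.1])/' h.py
python3 - <<'E'
from h import *
k=state()
P=[]
for b in [(66.8,170),(67.5,168),(68,166.5),(68.5,166.5),(69.5,166.5),(70.5,166.5),(68.5,163),(68,158),(67.5,154),(67,150)]: P.append(fk(*ik_bar(b)[0])[2])
kpath(P,k)
E
```

```text
t 8.6 tcpC [109.1  -0.8 172.6] knob [109.1 192.7] F [ 1.1 -2.4  0.4] w 0.184
  q,s 1.674 -0.049 bar [ 66.1 172.7]
  q,s -2.075 0.331 bar [ 76.6 158.2]
[-0.0015, 0, 0.0045] knob [110.6 188.2]
[-0.0012, 0, 0.0033] knob [111.8 184.8]
[-0.0009, 0, 0.0025] knob [112.7 182.4]
[-0.0005, 0, -0.0] knob [113.2 182.4]
[-0.001, 0, -0.0001] knob [114.1 182.5]
[-0.001, 0, -0.0001] knob [115.1 182.6]
[0.0012, 0, 0.006] knob [113.9 176.6]
[-0.0004, 0, 0.0085] knob [114.3 168.1]
[-0.0, 0, 0.0068] knob [114.4 161.3]
[0.0001, 0, 0.0069] knob [114.2 154.4]
```

Call:
{"fn": "send_rows", "kwargs": {"plan": [[[-0.0015, 0, 0.0045, 0, 0, 0], [-0.0012, 0, 0.0033, 0, 0, 0], [-0.001, 0, 0.0025, 0, 0, 0], [0, 0, 0, 0, 0, 0], [0, 0, 0, 0, 0, 0]]]}}

```text
time_s: 9.1
tool_pos: [0.64, -0.0424, 0.161]
tcp_rot: [0.019, 3.134, -0.004]
wrist_force: [-0.1, -2.6, 0.1]
gripper_width: 0.186
```

Run:
```python
from h import *
k=state()
c=snap('wrist','w7.png')
d=cv2.imread('pics/w7.png')
b=cv2.convertScaleAbs(d[80:280,170:340],alpha=1.3,beta=10);cv2.imwrite('pics/w7y.png',cv2.resize(b,(510,600),interpolation=cv2.INTER_CUBIC))
```

```text
t 9.1 tcpC [111.6  -0.8 161. ] knob [111.6 181.1] F [-0.1 -2.6  0.1] w 0.186
  q,s 1.736 -0.153 bar [ 66.8 165.8]
  q,s -1.932 0.231 bar [ 75.8 150. ]
```

View pics/w7y.png

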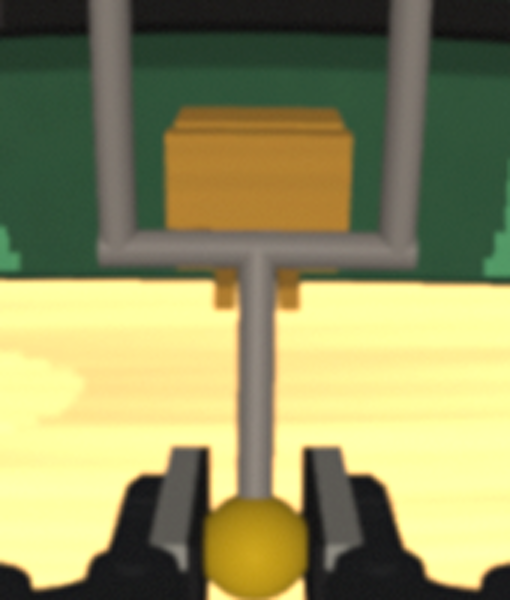

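Run:
```python
from h import *
c=pickle.load(open('pics/w7.pkl','rb'))
Z=lambda x,y:(170+x/3-.33,80+y/3-.33)
q,s,_=fitqs(c,Z(256,548),Z(100,250),Z(416,250),(1.7,-.1))
print(toC(manip.get_obs()['tool_pos']))
for nm,px,z in [('head- top',(258,133),.162),('head+',(258,228),.162),('ear out',(290,307),.165),('ear in',(290,283),.165)]:
    print(nm,toC(onz(c,Z(*px),z,True)).round(1))
```

```text
q,s,dy [ 1.727 -0.162 -0.419] bar [ 66.5 165.2] knob [111.5 180.1] res [ 0.3  0.1  0.  -0.2 -0.4  0. ]
[111.64402829  -0.77879962 160.96129432]
head- top [ 48.5  -0.4 162. ]
head+ [ 63.7  -0.4 162. ]
ear out [ 76.    4.8 165. ]
ear in [ 72.    4.8 165. ]
```

Call:
{"fn": "send_rows", "kwargs": {"plan": [[[-0.001, 0, 0, 0, 0, 0], [-0.001, 0, 0, 0, 0, 0], [0, 0, 0, 0, 0, 0]]]}}

```text
time_s: 9.45
tool_pos: [0.6405, -0.0424, 0.1605]
tcp_rot: [0.019, 3.137, -0.004]
wrist_force: [-0.5, -1.9, 0.6]
gripper_width: 0.189
```

```bash
python3 -c "
from h import *
state()"
```

```text
t 9.45 tcpC [112.1  -0.8 160.5] knob [112.1 180.6] F [-0.5 -1.9  0.6] w 0.189
  q,s 1.757 -0.157 bar [ 67.2 165.5]
  q,s -1.943 0.225 bar [ 76.1 149.8]
```

Call:
{"fn": "send_rows", "kwargs": {"plan": [[[-0.002, 0, 0, 0, 0, 0], [-0.002, 0, -0.0005, 0, 0, 0], [0, 0, 0, 0, 0, 0]]]}}

```text
time_s: 9.75
tool_pos: [0.6441, -0.0424, 0.1608]
tcp_rot: [0.019, 3.139, -0.004]
wrist_force: [-1.7, -1.0, 1.0]
gripper_width: 0.186
```

```bash
python3 -c "
from h import *
state()"
```

```text
t 9.75 tcpC [115.7  -0.8 160.8] knob [115.7 180.9] F [-1.7 -1.   1. ] w 0.186
  q,s 1.922 -0.15 bar [ 70.9 165.5]
  q,s -2.099 0.21 bar [ 79.2 150.7]
```

Run:
```python
from h import *
k=state()
c=snap('wrist','w8.png')
d=cv2.imread('pics/w8.png')
b=cv2.convertScaleAbs(d[80:280,170:340],alpha=1.3,beta=10);cv2.imwrite('pics/w8y.png',cv2.resize(b,(510,600),interpolation=cv2.INTER_CUBIC))
```

```text
t 9.75 tcpC [115.7  -0.8 160.8] knob [115.7 180.9] F [-1.7 -1.   1. ] w 0.186
  q,s 1.922 -0.15 bar [ 70.9 165.5]
  q,s -2.099 0.21 bar [ 79.2 150.7]
```

View pics/w8y.png

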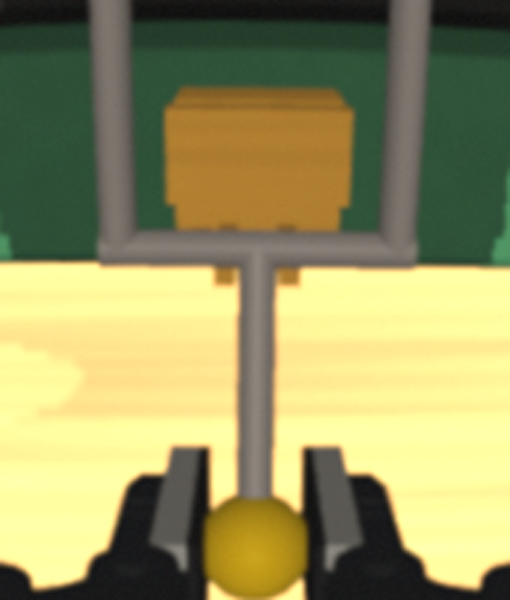

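Run:
```python
from h import *
c=pickle.load(open('pics/w8.pkl','rb'))
Z=lambda x,y:(170+x/3-.33,80+y/3-.33)
q,s,_=fitqs(c,Z(256,548),Z(100,250),Z(416,250),(1.7,-.1))
for nm,px,z in [('head- top',(258,108),.162),('head+',(168,205),.160),('ear out',(290,284),.165),('earinbase',(290,225),.146),('base+',(345,232),.146)]:
    print(nm,toC(onz(c,Z(*px),z,True)).round(1))
```

```text
q,s,dy [ 1.912 -0.157 -0.441] bar [ 70.6 165.1] knob [115.5 180.2] res [ 0.3  0.2  0.1 -0.2 -0.4  0. ]
head- top [ 48.6  -0.4 162. ]
head+ [ 64.3 -15.  160. ]
ear out [ 76.3   4.7 165. ]
earinbase [ 70.1   5.3 146. ]
base+ [ 71.3  15.2 146. ]
```

```bash
sed -i 's/^OFF=.*/OFF=np.array([-.2,19.4])/' h.py
python3 - <<'E'
from h import *
k=state()
P=[]
for b in [(69,165),(68.6,162),(68.2,159),(67.7,155),(67.2,151),(66.8,148)]: P.append(fk(*ik_bar(b)[0])[2])
kpath(P,k)
E
```

```text
t 9.8 tcpC [115.7  -0.8 160.8] knob [115.5 180.2] F [-0.9 -2.3 -0.1] w 0.188
  q,s 1.912 -0.157 bar [ 70.6 165.1]
  q,s -2.078 0.205 bar [ 78.9 150.1]
[0.0015, 0, 0.0003] knob [114.  179.9]
[-0.0002, 0, 0.0051] knob [114.2 174.9]
[-0.0001, 0, 0.0051] knob [114.4 169.8]
[-0.0001, 0, 0.0068] knob [114.4 163. ]
[0.0001, 0, 0.0068] knob [114.3 156.1]
[0.0002, 0, 0.0051] knob [114.1 151. ]
```

Call:
{"fn": "send_rows", "kwargs": {"plan": [[[0.002, 0, 0, 0, 0, 0], [0, 0, 0.002, 0, 0, 0], [0, 0, 0.002, 0, 0, 0], [0, 0, 0.002, 0, 0, 0], [0, 0, 0, 0, 0, 0]]]}}

```text
time_s: 10.3
tool_pos: [0.6443, -0.0424, 0.1555]
tcp_rot: [0.019, 3.134, -0.004]
wrist_force: [0.1, -2.3, -0.0]
gripper_width: 0.185
```

```bash
python3 -c "
from h import *
state()"
```

```text
t 10.3 tcpC [115.9  -0.8 155.5] knob [115.7 174.9] F [ 0.1 -2.3 -0. ] w 0.185
  q,s 1.916 -0.205 bar [ 70.1 161.9]
  q,s -1.993 0.164 bar [ 77.8 146.3]
```

```bash
cat >> h.py <<'E'
def look(f):
    c=snap('wrist',f+'.png'); d=cv2.imread('pics/'+f+'.png')
    b=cv2.convertScaleAbs(d[80:280,170:340],alpha=1.3,beta=10);cv2.imwrite('pics/'+f+'y.png',cv2.resize(b,(510,600),interpolation=cv2.INTER_CUBIC))
    return c
E
python3 - <<'E'
from h import *
look('w9')
E
```

```text
(no output)
```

View pics/w9y.png

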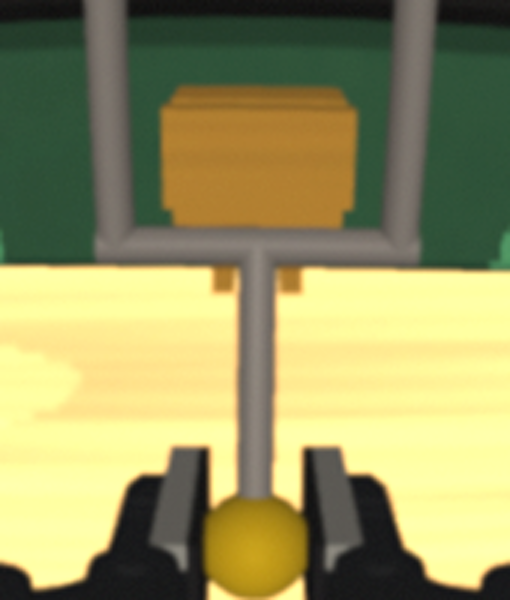

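Call:
{"fn": "send_rows", "kwargs": {"plan": [[[0.0005, 0, 0.003, 0, 0, 0], [0.0005, 0, 0.003, 0, 0, 0], [0, 0, 0, 0, 0, 0]]]}}

```text
time_s: 10.65
tool_pos: [0.644, -0.0425, 0.1493]
tcp_rot: [0.018, 3.132, -0.004]
wrist_force: [0.6, -1.8, -0.5]
gripper_width: 0.191
```

```bash
python3 -c "
from h import *
state()"
```

```text
t 10.65 tcpC [115.7  -0.9 149.3] knob [115.5 168.7] F [ 0.6 -1.8 -0.5] w 0.191
  q,s 1.915 -0.26 bar [ 69.2 158.3]
  q,s -1.889 0.116 bar [ 76.3 142. ]
```

Call:
{"fn": "send_rows", "kwargs": {"plan": [[[0.001, 0, 0.003, 0, 0, 0], [0.001, 0, 0.003, 0, 0, 0], [0, 0, 0, 0, 0, 0]]]}}

```text
time_s: 10.95
tool_pos: [0.6428, -0.0425, 0.143]
tcp_rot: [0.018, 3.13, -0.004]
wrist_force: [0.3, -1.8, -0.2]
gripper_width: 0.184
```

```bash
python3 -c "
from h import *
state();look('w10')"
```

```text
t 10.95 tcpC [114.4  -0.9 143. ] knob [114.2 162.4] F [ 0.3 -1.8 -0.2] w 0.184
  q,s 1.886 -0.319 bar [ 67.5 154.7]
  q,s -1.753 0.067 bar [ 73.8 137.6]
```

View pics/w10y.png

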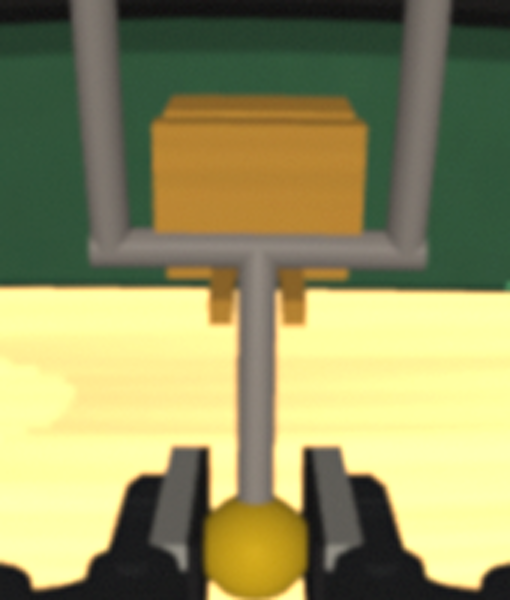

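Call:
{"fn": "send_rows", "kwargs": {"plan": [[[0, 0, 0.003, 0, 0, 0], [0, 0, 0.003, 0, 0, 0], [0, 0, 0, 0, 0, 0]]]}}

```text
time_s: 11.3
tool_pos: [0.642, -0.0425, 0.1364]
tcp_rot: [0.018, 3.132, -0.004]
wrist_force: [1.7, -0.5, 0.4]
gripper_width: 0.187
```

```bash
python3 -c "
from h import *
state()"
```

```text
t 11.3 tcpC [113.6  -0.9 136.4] knob [113.4 155.8] F [ 1.7 -0.5  0.4] w 0.187
  q,s 1.894 -0.378 bar [ 66.3 150.9]
  q,s -1.646 0.012 bar [ 71.7 133.3]
```

Call:
{"fn": "send_rows", "kwargs": {"plan": [[[0, 0, 0.002, 0, 0, 0], [0, 0, 0.002, 0, 0, 0], [0, 0, 0, 0, 0, 0]]]}}

```text
time_s: 11.6
tool_pos: [0.6416, -0.0424, 0.1318]
tcp_rot: [0.018, 3.133, -0.004]
wrist_force: [1.0, -1.9, 0.1]
gripper_width: 0.188
```

```bash
python3 -c "
from h import *
state()"
```

```text
t 11.6 tcpC [113.2  -0.8 131.8] knob [113.  151.2] F [ 1.  -1.9  0.1] w 0.188
  q,s 1.915 -0.42 bar [ 65.7 148.2]
  q,s -1.586 -0.028 bar [ 70.4 130.4]
```

Call:
{"fn": "send_rows", "kwargs": {"plan": [[[0, 0, 0.0015, 0, 0, 0], [0, 0, 0.0015, 0, 0, 0], [0, 0, 0, 0, 0, 0]]]}}

```text
time_s: 11.9
tool_pos: [0.6414, -0.0424, 0.1285]
tcp_rot: [0.018, 3.133, -0.004]
wrist_force: [-0.8, -1.1, -0.1]
gripper_width: 0.182
```

```bash
python3 -c "
from h import *
state();look('w11')"
```

```text
t 11.9 tcpC [113.   -0.8 128.5] knob [112.8 147.9] F [-0.8 -1.1 -0.1] w 0.182
  q,s 1.944 -0.449 bar [ 65.4 146.3]
  q,s -1.556 -0.057 bar [ 69.6 128.3]
```

View pics/w11y.png

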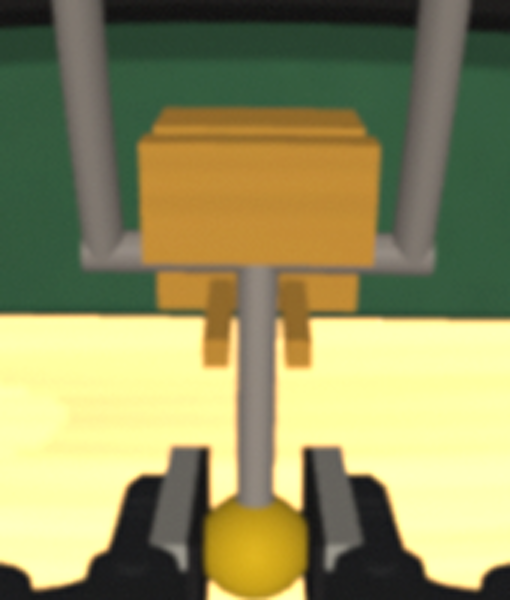

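Call:
{"fn": "send_rows", "kwargs": {"plan": [[[0.0015, 0, 0.001, 0, 0, 0], [0.0015, 0, 0.0005, 0, 0, 0], [0.0015, 0, 0, 0, 0, 0], [0, 0, 0, 0, 0, 0]]]}}

```text
time_s: 12.35
tool_pos: [0.6387, -0.0424, 0.1278]
tcp_rot: [0.018, 3.129, -0.004]
wrist_force: [0.9, -1.1, 1.1]
gripper_width: 0.187
```

```bash
python3 -c "
from h import *
state()"
```

```text
t 12.35 tcpC [110.3  -0.8 127.8] knob [110.1 147.2] F [ 0.9 -1.1  1.1] w 0.187
  q,s 1.834 -0.46 bar [ 62.7 146.1]
  q,s -1.431 -0.062 bar [ 66.9 127.8]
```

Call:
{"fn": "send_rows", "kwargs": {"plan": [[[0.0015, 0, 0.0005, 0, 0, 0], [0.0015, 0, 0.0005, 0, 0, 0], [0, 0, 0, 0, 0, 0]]]}}

```text
time_s: 12.65
tool_pos: [0.6378, -0.0424, 0.1278]
tcp_rot: [0.018, 3.125, -0.004]
wrist_force: [-0.2, -1.2, -0.0]
gripper_width: 0.189
```

```bash
python3 -c "
from h import *
state();look('w12')"
```

```text
t 12.65 tcpC [109.4  -0.8 127.8] knob [109.2 147.2] F [-0.2 -1.2 -0. ] w 0.189
  q,s 1.791 -0.461 bar [ 61.8 146.2]
  q,s -1.386 -0.062 bar [ 65.9 127.8]
```

View pics/w12y.png

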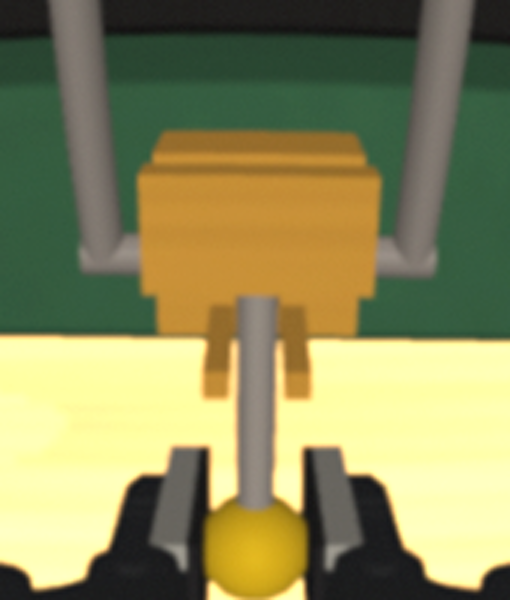

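Call:
{"fn": "send_rows", "kwargs": {"plan": [[[0, 0, 0, 0, 0, 0], [0, 0, 0, 0, 0, 0], [0, 0, 0, 0, 0, 0], [0, 0, 0, 0, 0, 0]]], "fingers": 0}}

```text
time_s: 13.1
tool_pos: [0.6349, -0.0412, 0.1265]
tcp_rot: [0.017, 3.13, -0.0]
wrist_force: [0.1, -0.2, -0.4]
gripper_width: 0.496
```

```bash
python3 -c "
from h import *
state();look('w13')
rows(toW([109,0,180]),step=.02)"
```

```text
t 13.1 tcpC [106.5   0.3 126.5] knob [106.3 145.9] F [ 0.1 -0.2 -0.4] w 0.496
  q,s 1.678 -0.474 bar [ 58.9 145.4]
  q,s -1.245 -0.078 bar [ 62.7 127.2]
3
[-0.001, -0.0001, -0.0178, -0.0, 0.0038, 0.0007]
[-0.001, -0.0001, -0.0178, -0.0, 0.0038, 0.0007]
[-0.0009, -0.0001, -0.0178, -0.0, 0.0038, 0.0007]
```

View pics/w13y.png

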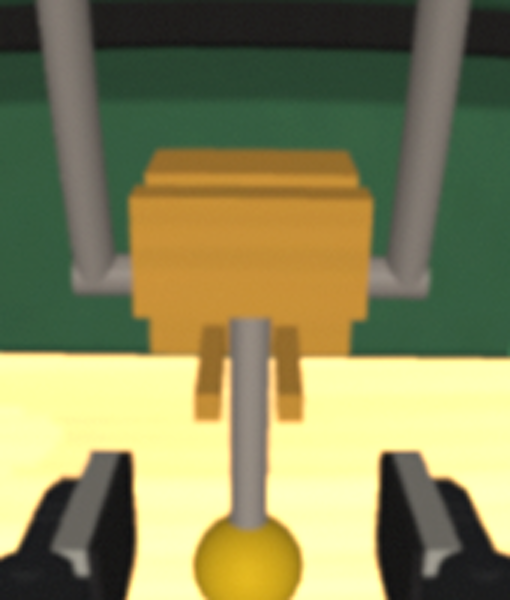

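Released; bar sits under the head. Rise clear of the knob.

Call:
{"fn": "send_rows", "kwargs": {"plan": [[[0, 0, -0.015, 0, 0, 0], [0, 0, -0.02, 0, 0.004, 0], [0, 0, -0.025, 0, 0.004, 0], [0, 0, -0.025, 0, 0.004, 0], [0, 0, 0, 0, 0, 0]]]}}

```text
time_s: 13.65
tool_pos: [0.6322, -0.0407, 0.2124]
tcp_rot: [-0.017, -3.135, -0.001]
wrist_force: [0.4, 0.2, 0.1]
gripper_width: 0.5
```

Run:
```python
from h import *
o=manip.get_obs();print(toC(o['tool_pos']),o['tcp_rot'],o['wrist_force'])
rows(toW([36,0,214]),step=.025)
c=snap('wrist','w14.png');d=cv2.imread('pics/w14.png')
cv2.imwrite('pics/w14z.png',cv2.resize(d,(768,576)))
```

```text
[103.77329084   0.75635137 212.358102  ] [-1.68439508e-02 -3.13507451e+00 -1.25534967e-03] [0.38020494 0.23329685 0.06938932]
3
[0.0226, -0.0002, -0.0004, 0.0003, -0.0022, 0.0008]
[0.0226, -0.0002, -0.0004, 0.0003, -0.0022, 0.0008]
[0.0226, -0.0002, -0.0005, 0.0003, -0.0022, 0.0008]
```

View pics/w14z.png

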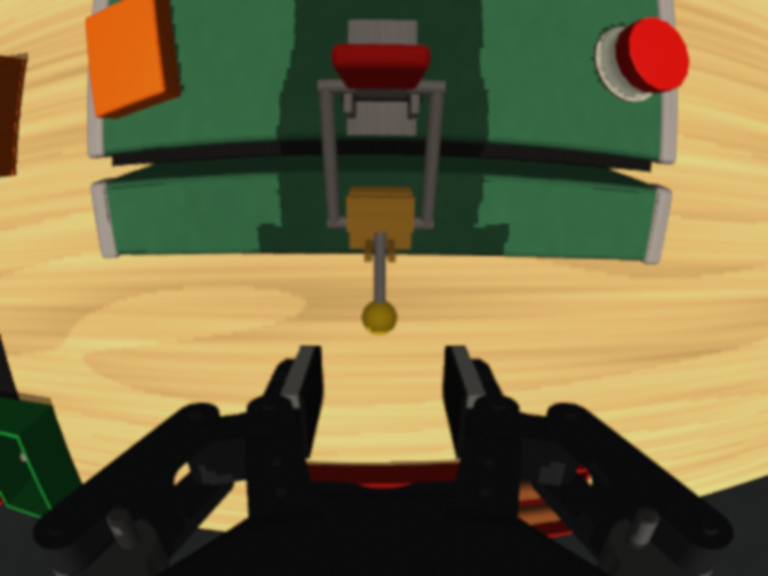

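Call:
{"fn": "send_rows", "kwargs": {"plan": [[[0, 0, 0, 0, 0, 0], [0, 0, 0, 0, 0, 0], [0.01, 0, 0, 0, 0, 0], [0.015, 0, 0, 0, 0, 0], [0.02, 0, 0, 0, 0, 0], [0.018, 0, 0, 0, 0, 0], [0, 0, 0, 0, 0, 0], [0, 0, 0, 0, 0, 0]]], "fingers": 1}}

```text
time_s: 14.5
tool_pos: [0.5591, -0.0395, 0.2037]
tcp_rot: [-0.017, -3.121, -0.003]
wrist_force: [-0.2, 0.9, 0.2]
gripper_width: 0.003
```

Run:
```python
from h import *
o=manip.get_obs();print(toC(o['tool_pos']),o['tcp_rot'],o['wrist_force'],o['gripper_width'])
c=snap('wrist','w15.png');d=cv2.imread('pics/w15.png')
cv2.imwrite('pics/w15z.png',cv2.resize(d,(768,576)))
```

```text
[ 30.68454904   0.97596175 203.73769602] [-1.67485641e-02 -3.12078942e+00 -2.85841383e-03] [-0.1980152   0.9368741   0.22383732] 0.0033900174788367406
```

View pics/w15z.png

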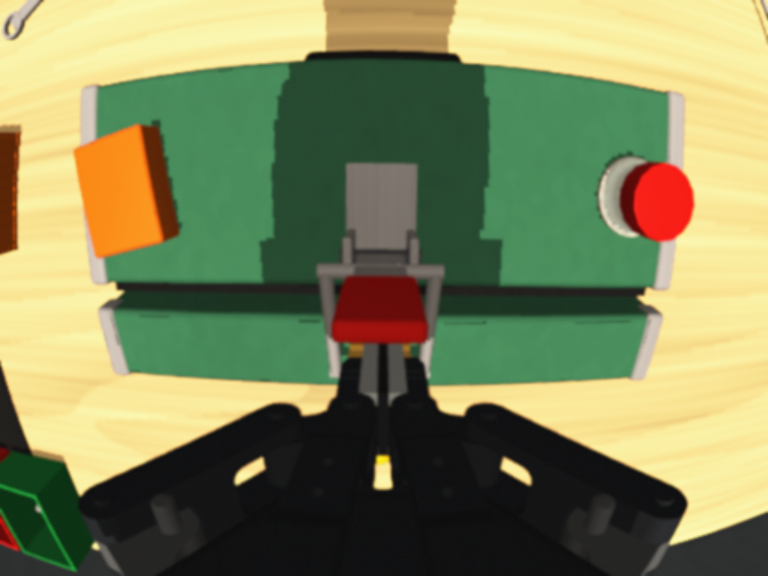

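Run:
```python
from h import *
rows(toW([14.5,0,211]),step=.006)
```

```text
3
[0.0055, -0.0003, -0.0023, 0.0006, -0.0071, 0.0008]
[0.0054, -0.0003, -0.0024, 0.0006, -0.0071, 0.0008]
[0.0054, -0.0003, -0.0024, 0.0006, -0.0071, 0.0008]
```

Call:
{"fn": "send_rows", "kwargs": {"plan": [[[0.0055, 0, -0.0025, 0, -0.007, 0], [0.0055, -0.001, -0.0025, 0, -0.007, 0], [0.0055, -0.001, -0.0025, 0, -0.007, 0], [0.006, 0, 0, 0, 0, 0], [0.006, 0, 0, 0, 0, 0], [0.006, 0, 0, 0, 0, 0]]]}}

```text
time_s: 15.15
tool_pos: [0.5298, -0.0414, 0.2128]
tcp_rot: [0.016, 3.128, 0.003]
wrist_force: [6.1, -0.0, -3.4]
gripper_width: 0.003
```

Run:
```python
from h import *
o=manip.get_obs();print(toC(o['tool_pos']),o['tcp_rot'],o['wrist_force'],o['gripper_width'])
rows(toW([-23.6,0,200.7]),step=.008)
```

```text
[  1.44516576  -1.31751914 212.79018656] [1.63680025e-02 3.12773705e+00 2.96543014e-03] [ 6.09009837e+00 -5.36644556e-03 -3.39083838e+00] 0.0028882097820214247
4
[0.0063, 0.0003, 0.0029, 0.0005, 0.0034, 0.0007]
[0.0063, 0.0003, 0.003, 0.0005, 0.0034, 0.0007]
[0.0063, 0.0003, 0.003, 0.0005, 0.0034, 0.0007]
[0.0063, 0.0003, 0.003, 0.0005, 0.0034, 0.0007]
```

Call:
{"fn": "send_rows", "kwargs": {"plan": [[[0.006, 0, 0.002, 0, 0.003, 0], [0.006, 0, 0.002, 0, 0.003, 0], [0.006, 0, 0.003, 0, 0.003, 0], [0, 0, 0, 0, 0, 0]]]}}

```text
time_s: 15.55
tool_pos: [0.521, -0.0413, 0.2111]
tcp_rot: [0.016, 3.113, 0.004]
wrist_force: [6.1, -0.4, -1.8]
gripper_width: -0.003
```

Run:
```python
from h import *
o=manip.get_obs();print(toC(o['tool_pos']),o['tcp_rot'],o['wrist_force'],o['gripper_width'])
c=snap('scene','s2.png');d=cv2.imread('pics/s2.png')[110:280,140:310]
cv2.imwrite('pics/s2z.png',cv2.resize(d,(600,600),interpolation=cv2.INTER_CUBIC))
```

```text
[ -7.37571178  -1.29453187 211.06549869] [0.01604532 3.11280609 0.00383554] [ 6.09413465 -0.37205783 -1.84929511] -0.0034849003041634813
```

View pics/s2z.png

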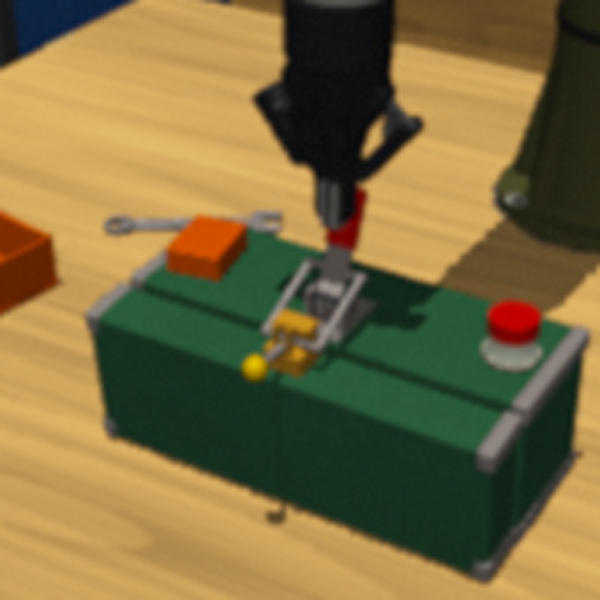

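Call:
{"fn": "send_rows", "kwargs": {"plan": [[[0.009, -0.001, 0.003, 0, 0.012, 0], [0.009, 0, 0.004, 0, 0.012, 0], [0.008, 0, 0.005, 0, 0.012, 0], [0, 0, 0, 0, 0, 0]]]}}

```text
time_s: 16.0
tool_pos: [0.5063, -0.0415, 0.2045]
tcp_rot: [0.015, 3.123, 0.007]
wrist_force: [4.9, -0.1, 3.1]
gripper_width: -0.0
```

Run:
```python
from h import *
o=manip.get_obs();print(toC(o['tool_pos']),o['tcp_rot'],o['wrist_force'],o['gripper_width'])
rows(toW([-37.5,0,186]),step=.008)
```

```text
[-22.0420979   -1.6518375  204.54563747] [0.01476528 3.12338757 0.00698551] [ 4.87776139 -0.13228261  3.10448521] -0.000411582276398145
4
[0.0039, 0.0004, 0.0046, 0.0011, 0.0045, 0.0009]
[0.0039, 0.0004, 0.0046, 0.0011, 0.0045, 0.0009]
[0.0039, 0.0004, 0.0046, 0.0011, 0.0045, 0.0009]
[0.0039, 0.0004, 0.0046, 0.0011, 0.0045, 0.0009]
```

Call:
{"fn": "send_rows", "kwargs": {"plan": [[[0.005, 0.001, 0.006, 0, 0.008, 0], [0.005, 0.001, 0.006, 0, 0.008, 0], [0.005, 0, 0.007, 0, 0.008, 0], [0.003, 0, 0.006, 0, 0.005, 0], [0, 0, 0, 0, 0, 0]]]}}

```text
time_s: 16.5
tool_pos: [0.495, -0.0406, 0.1875]
tcp_rot: [0.016, 3.135, 0.002]
wrist_force: [2.3, 1.1, 2.4]
gripper_width: 0.001
```

Run:
```python
from h import *
o=manip.get_obs();print(toC(o['tool_pos']),o['tcp_rot'],o['wrist_force'],o['gripper_width'])
rows(toW([-46,0,166]),step=.008)
```

```text
[-33.43981291  -0.95554539 187.4940726 ] [1.57421035e-02 3.13463713e+00 2.37006410e-03] [2.28850543 1.09301622 2.43660555] 0.000530387372248966
4
[0.0032, 0.0002, 0.0054, 0.0004, 0.0017, 0.0008]
[0.0032, 0.0002, 0.0054, 0.0004, 0.0017, 0.0008]
[0.0032, 0.0002, 0.0054, 0.0004, 0.0017, 0.0008]
[0.0031, 0.0002, 0.0054, 0.0004, 0.0017, 0.0008]
```

Call:
{"fn": "send_rows", "kwargs": {"plan": [[[0.005, 0.0005, 0.005, 0, 0.002, 0], [0.005, 0.0005, 0.006, 0, 0.002, 0], [0.005, 0, 0.006, 0, 0.002, 0], [0.004, 0, 0.006, 0, 0.002, 0], [0, 0, 0, 0, 0, 0]]]}}

```text
time_s: 17.0
tool_pos: [0.4791, -0.0403, 0.1666]
tcp_rot: [0.016, 3.134, -0.001]
wrist_force: [0.6, 0.4, -0.3]
gripper_width: -0.003
```

Run:
```python
from h import *
o=manip.get_obs();print(toC(o['tool_pos']),o['tcp_rot'],o['wrist_force'],o['gripper_width'])
c=snap('scene','s3.png');d=cv2.imread('pics/s3.png')[110:280,140:310]
cv2.imwrite('pics/s3z.png',cv2.resize(d,(600,600),interpolation=cv2.INTER_CUBIC))
```

```text
[-49.31682803  -0.83407063 166.63966291] [ 1.62562667e-02  3.13367024e+00 -5.57018931e-04] [ 0.61431846  0.36604616 -0.29204026] -0.0028012576645596106
```

View pics/s3z.png

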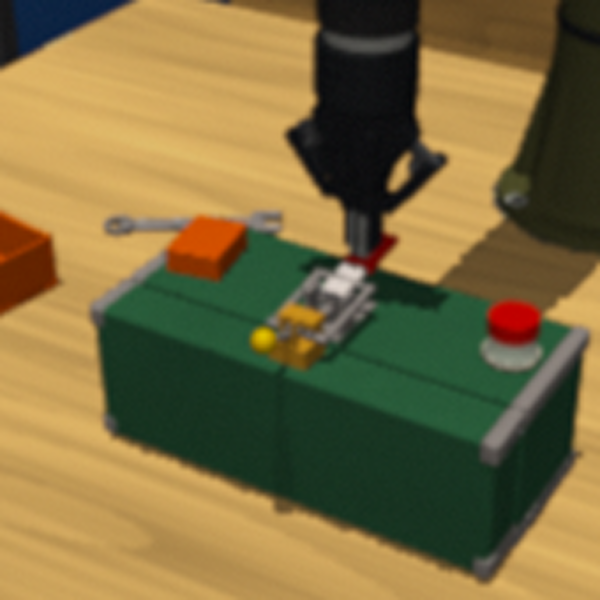

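Call:
{"fn": "send_rows", "kwargs": {"plan": [[[0.002, 0.0005, 0.003, 0, 0.002, 0], [0.002, 0, 0.003, 0, 0.002, 0], [0.001, 0, 0.003, 0, 0, 0], [0, 0, 0, 0, 0, 0]]]}}

```text
time_s: 17.45
tool_pos: [0.4714, -0.0396, 0.1557]
tcp_rot: [-0.016, -3.14, 0.0]
wrist_force: [0.4, 0.5, 0.3]
gripper_width: 0.005
```

Run:
```python
from h import *
o=manip.get_obs();print(toC(o['tool_pos']),o['tcp_rot'],o['wrist_force'],o['gripper_width'])
```

```text
[-57.02717649  -0.20343271 155.71980021] [-1.62694435e-02 -3.13979204e+00  1.41968129e-04] [0.37322544 0.4508585  0.26380744] 0.004628961026584988
```

Call:
{"fn": "send_rows", "kwargs": {"plan": [[[0, 0, 0.002, 0, 0, 0], [0, 0, 0.0015, 0, 0, 0], [0, 0, 0, 0, 0, 0]]]}}

```text
time_s: 17.75
tool_pos: [0.471, -0.0395, 0.1516]
tcp_rot: [-0.016, -3.139, -0.0]
wrist_force: [0.2, 0.9, -0.1]
gripper_width: -0.002
```

Run:
```python
from h import *
o=manip.get_obs();print(toC(o['tool_pos']),o['wrist_force'])
c=snap('wrist','w16.png');d=cv2.imread('pics/w16.png')
cv2.imwrite('pics/w16z.png',cv2.resize(d,(768,576)))
```

```text
[-5.73986912e+01 -1.47746513e-01  1.51599892e+02] [ 0.16055695  0.90144683 -0.09240456]
```

View pics/w16z.png

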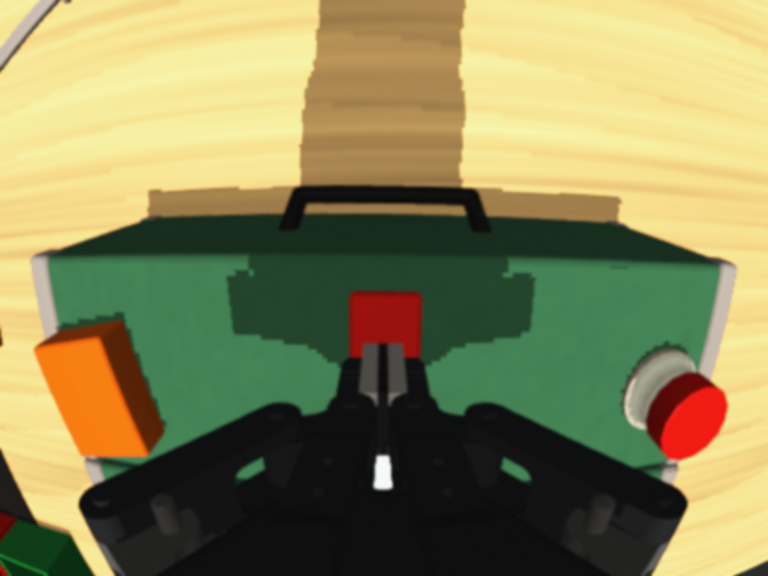

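Call:
{"fn": "send_rows", "kwargs": {"plan": [[[0, 0, 0.0015, 0, 0, 0], [0, 0, 0, 0, 0, 0]]]}}

```text
time_s: 18.0
tool_pos: [0.4714, -0.0396, 0.1504]
tcp_rot: [-0.016, -3.14, 0.0]
wrist_force: [1.0, 0.0, -0.1]
gripper_width: -0.005
```

Call:
{"fn": "send_rows", "kwargs": {"plan": [[[0, 0, 0.0015, 0, 0, 0], [0, 0, 0, 0, 0, 0]]]}}

```text
time_s: 18.2
tool_pos: [0.4716, -0.0396, 0.1502]
tcp_rot: [-0.016, -3.141, 0.0]
wrist_force: [-1.5, 0.4, 1.4]
gripper_width: -0.003
```

Call:
{"fn": "send_rows", "kwargs": {"plan": [[[0, 0, 0.002, 0, 0, 0], [0, 0, 0, 0, 0, 0]]]}}

```text
time_s: 18.4
tool_pos: [0.4716, -0.0396, 0.1502]
tcp_rot: [0.016, 3.141, -0.0]
wrist_force: [-1.6, 0.8, 2.4]
gripper_width: 0.0
```

Call:
{"fn": "send_rows", "kwargs": {"plan": [[[0, 0, 0.002, 0, 0, 0], [0, 0, 0.001, 0, 0, 0]]]}}

```text
time_s: 18.6
tool_pos: [0.4717, -0.0396, 0.1497]
tcp_rot: [0.016, 3.14, -0.001]
wrist_force: [-5.8, 0.7, 11.1]
gripper_width: -0.001
```

Call:
{"fn": "send_rows", "kwargs": {"plan": [[[0, 0, -0.01, 0, 0, 0], [0, 0, -0.03, 0, 0, 0], [0, 0, -0.04, 0, 0, 0], [0, 0, -0.04, 0, 0, 0], [0.04, 0, -0.03, 0, 0, 0], [0.03, 0, 0, 0, 0, 0], [0, 0, 0, 0, 0, 0]]]}}

```text
time_s: 19.3
tool_pos: [0.4008, -0.0388, 0.3065]
tcp_rot: [0.016, 3.14, -0.001]
wrist_force: [-1.1, -0.2, -0.4]
gripper_width: 0.002
```

Run:
```python
from h import *
o=manip.get_obs();print(toC(o['tool_pos']),o['wrist_force'])
c=snap('scene','s4.png');d=cv2.imread('pics/s4.png')[130:250,150:290]
cv2.imwrite('pics/s4z.png',cv2.resize(d,(700,600),interpolation=cv2.INTER_CUBIC))
c=snap('wrist','w17.png');d=cv2.imread('pics/w17.png')
cv2.imwrite('pics/w17z.png',cv2.resize(d,(768,576)))
```

```text
[-127.58210328   -0.39413513  306.54747989] [-1.10011672 -0.18416846 -0.4202769 ]
```

View pics/s4z.png

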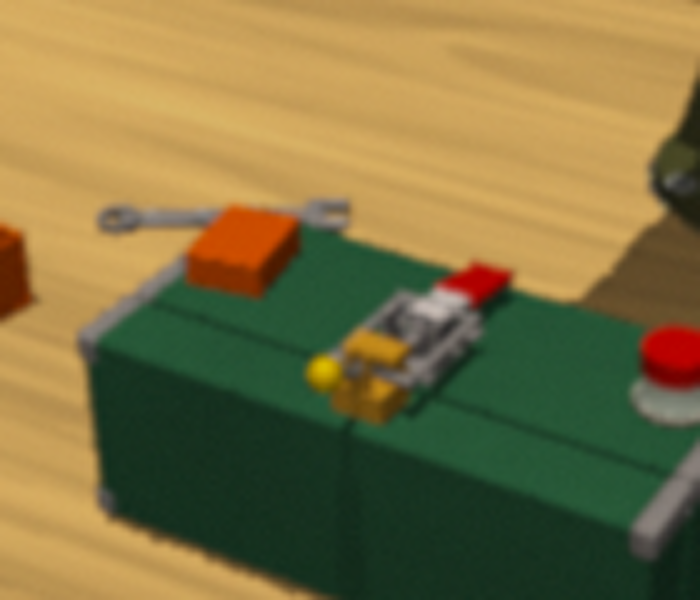

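View pics/w17z.png

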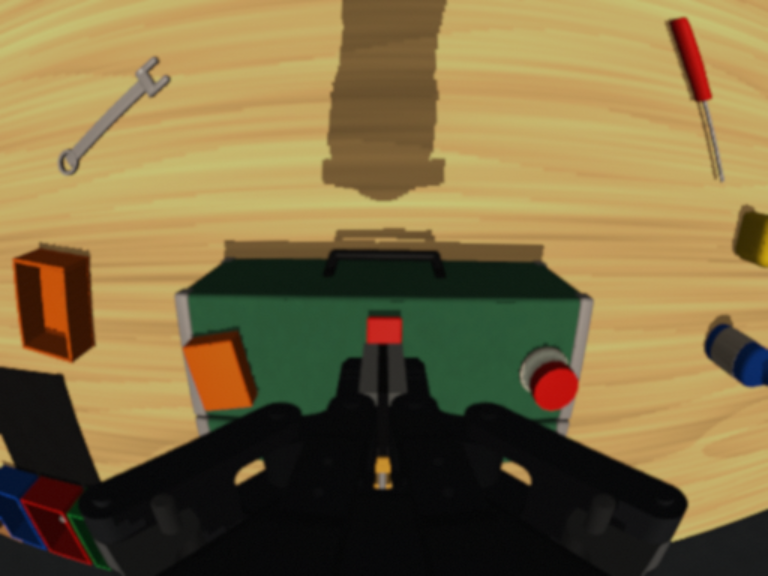

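Run:
```python
from h import *
c=pickle.load(open('pics/s4.pkl','rb')); w=pickle.load(open('pics/w17.pkl','rb'))
for q in (0,.1,.2,.3):
    a=np.pi+.14-q;u=np.array([np.cos(a),np.sin(a)]);n=np.array([np.sin(a),-np.cos(a)])
    r=[]
    for rr,y,h in [(85,13,3.5),(85,-13,3.5),(39,-13,3.5),(39,13,3.5)]:
        p=rr*u+h*n; X=toW([p[0],y,154+p[1]]); r.append(((proj(c,X)-[150,130])*5).round(0)); 
    p=85*u+3.5*n; r.append((proj(w,toW([p[0],13,154+p[1]]),True)*1.5).round(0))
    p=85*u-3.5*n; r.append((proj(w,toW([p[0],13,154+p[1]]),True)*1.5).round(0))
    print(q,r)
d=cv2.imread('pics/w17.png')[190:250,230:280];cv2.imwrite('pics/w17c.png',cv2.resize(d,(500,600),interpolation=cv2.INTER_CUBIC))
```

```text
0 [array([518., 266.]), array([477., 254.]), array([437., 280.]), array([479., 293.]), array([401., 315.]), array([400., 313.])]
0.1 [array([519., 252.]), array([478., 240.]), array([437., 274.]), array([479., 287.]), array([401., 319.]), array([401., 316.])]
0.2 [array([519., 239.]), array([478., 227.]), array([437., 268.]), array([479., 281.]), array([402., 324.]), array([401., 320.])]
0.3 [array([519., 227.]), array([477., 215.]), array([436., 263.]), array([478., 275.]), array([402., 330.]), array([402., 325.])]
```

View pics/w17c.png

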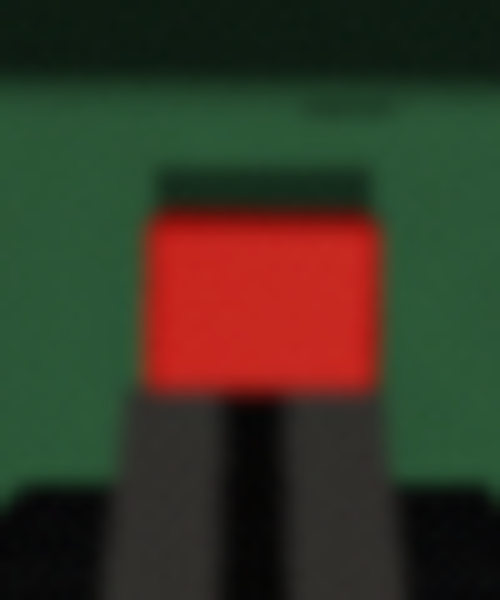

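```bash
python3 -c "
from workcell import manip
print(manip.get_obs()['wrist_force']); print(manip.finish_job())"
```

```text
[ 0.34846061 -0.82282353 -0.06326678]
the job is handed in; nothing more can be done
None
```

The latch is shut and the job is handed in, at about 19.5 s on the robot's clock. No verdict was reported.

**What I did:** I pinched the yellow knob and swung the loop over. The crossbar went down into the keeper's mouth and back under the head, with under about 3 N measured at the wrist. I then let go and pushed the red lever over and down with the shut fingers. It took 6–7 N at most on the way. A final 11 N check showed it firm on its stop. Then I lifted the arm clear.

**Last checks:**
- **Lever:** with the arm clear, it stayed down by itself. The scene camera puts it at about 0 rad, and the wrist camera at 0 to 0.03 rad.
- **Crossbar and cover:** the scene picture shows the crossbar under the keeper's head and the cover drawn in. I did not measure the cover angle or the crossbar's final position to the millimetre.
- **Bystanders:** those in the pictures look where they were. I only judged this by eye.

**What disagreed:**
- **First wrist-camera fit:** it was off from the other cameras by several mm because the arm was still settling. I retook the picture.
- **Knob slip:** the knob slipped about 4 mm in the pads during the swing, and I corrected for it from the pictures.
- **Keeper position:** the pictures put it slightly outside its stated range (about 8 mm before the mark, against a limit of 7), within measuring error.
- **Final press height:** the fingers stopped about 1.5 mm lower than I had calculated for a shut lever, which is also within the calibration error.

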